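# Open a transport case and load the sample lift

### The arm

A 6-joint arm with a two-finger parallel gripper is mounted at the origin on the work surface. World frame = base frame: x ahead of the robot, y to its left, z up, the work surface at z = 0. Lengths are in m, angles in rad, forces in N, time in s.
With the tool pointing down it reaches from about 0.425 to 0.95 m from the base axis. Payload 14.7 kg.
Tool frame: the origin (TCP) lies between the finger pads; the fingertips stand 19 mm ahead of it and the grasp point (between the pads) is the TCP; z points along the fingers, y is the direction in which the jaws open and shut (so a half turn about z gives the same grasp; the last joint's range is limited). The gripper opens to 85 mm and grips with 20 to 120 N. Pads are 22 mm wide; open, the fingers measure 114 mm over their backs; the gripper's body (76 mm by 85 mm) begins 54 mm behind the grasp point. The pads swing forward as they close: fully open they stand 13 mm farther back than shut.
Start: joints at [1.064, 0.48, 1.596, -0, 1.065, -0.047], TCP at [0.288, 0.582, 0.218] pointing down, gripper open.
Joint ranges: [-2.75, 2.75], [-0.82, 2.05], [0.23, 2.67], [-1.56, 4.7], [0.09, 2.69], [-2.92, 2.92]. Speed limits (rad/s): [1.89, 1.89, 2.39, 3.01, 3.01, 3.01].

### API

Orientations are given as a rotation vector (axis times angle).
In Python, from cell import ctrl gives the robot as it stands.
- The arm moves only by the shell command python3 -m handwheel 'ROWS' [OPENING] [FORCE]. ROWS is JSON, a list of rows, each an object of numbers: "x", "y", "z": the shift along the tool's x, y, z in mm; "rx", "ry", "rz": the turn, a rotation vector about the tool's x, y, z in degrees. In form: [{"x": .., "y": .., "z": .., "rx": .., "ry": .., "rz": ..}, ...]. A call has exactly 5 rows; each row shifts and turns the commanded pose from where the row before left it, along the tool's axes as they then stand; what a row does not reach is not made up. A row lasts 1/10 s, in which the tool goes at most 50 mm and 8.59 degrees, less where a joint would pass 70% of its speed; a pose out of reach is approached as far as the arm can. A call is refused whole if a number of a shift passes 50 or a number of a turn 8.59, either way. A call with a gripper value outside its range is refused whole. OPENING is the finger opening in mm, from 0 to 85.4, set as the call begins (- or left out, the last holds). The fingers move at their own pace and stop on an object; FORCE is the grip in N (left out, the last holds). Time passes only in rows, so rows that do not move let the fingers close, or fill a call up. It gives the time, the measured TCP pose, the force and the opening at its end, in the units of the state.
- ctrl.sense(): the state, without advancing time (a new reading comes with each control period).
- ctrl.camera(name): name is "scene" or "top" or "wrist"; returns a dict with "img" (480x640x3 uint8, red, green, blue), "vertical_fov" (degrees; the focal length in pixels is half the picture's height over the tangent of half this angle, whatever the lens; pixels are square), "cx", "cy" (the principal point, pixels), "pose" (4x4, takes a point from camera to world coordinates). Camera axes: x right, y down, z forward; pixel columns grow to the right and rows downward; lengths in m; the calibration is good to about 2 mm. A picture is of the moment at which its call begins. There is no depth.
- ctrl.job_done(): hands the job in, once; it reports no verdict.
Trained networks look in a picture, given as the dict that the camera call returned (one of the last four; its "shot" number tells which), for a name from the list of things; names that differ only in an ending like _2 or _b are one class to them, and where a whole thing is asked for, a point or a joint stands for the part that bears it (a point fixed in the world has none). Each returns a list of dicts, best first, with "p" (0 to 1); they miss things now and then, are a little off and sometimes report something else, mostly with a low value. They report only what shows in the picture. A call takes as long as a camera call. They do not tell look-alikes from the thing itself.
- ctrl.silhouettes(picture, name): "pixels" (480x640 bool, what is visible of it) and "centre" ([column, row] in pixels, amid what is visible of it).
- ctrl.spot_point(picture, name): "centre" ([column, row] in pixels: a listed point, or the origin of a listed thing).
The state is a dict: "t": time; "joint_positions": joint angles; "qvel": joint speeds; "tau": joint torques, N m; "tool_pos": TCP position; "orientation": TCP orientation; "ft_force": force on the tool from outside, world axes, zero at the start; "ft_torque": the same for the moment, N m; "gripper_width": opening from 0.0 (shut) to 1.0 (fully open).
Only numpy, scipy, OpenCV 4.12 (cv2) and the standard library are available. Lean on these libraries where they do the work, as an engineer would, in place of code of your own. Each camera call takes 0.05 s, during which the arm holds its last target. There are 200 camera calls.

### The job

Open the transport case by levering its snapped cover up at the notch with the flat-blade opener, then take the cover off and lay it right side up on the bench, clear of the case, the lift and the mat. Put every sample cartridge from the case into the tray of the sample lift while the lift is down, and then raise the loaded lift by its tab until its pawl catches on the upper notch. Finish with the opener lying back on its mat and the bottle and the tube rack beyond the case left where they are.

Things in the scene. Friction and masses are not known exactly. Their poses are not given: they have to be found in the camera images.
- case: Grey open transport case, fixed, outer 165 (x) x 180 (y) x 92 mm high, origin at the centre of its underside. Walls 12 mm thick up to z 84, the ledge the cover lies on (inside 141 x 156 mm); a thin rim goes on to z 92 round the cover. Inner floor, where cartridges stand, at z 42. A spring catch on each x side (y +66) reaches 2.5 mm over the cover; they hold it with about 20 to 30 N.
- notch (a point): Fulcrum: outer edge of the floor of the 36 mm wide notch in the +y wall, case (0, 90, 77.5) mm. The notch runs level inwards (case -y) through the wall, 6.5 mm high up to the cover's underside. With the blade's tip 30 mm inside this edge, blade along case y, swinging the handle down about 30 degrees lifts the cover past its catches; it then stays popped up on them.
- cover: White snap-fit cover: flange 153 (x) x 168 (y) x 3 mm, raised panel to z 9, on it an upright rib 14 mm thick (x), 70 mm long (y), z 9 to 43. Origin at the centre of its underside, z up. 150 g. Seated, its axes are the case's and its origin is at case (0, 0, 84) mm. Once popped up it is lifted off by the rib.
- cover_edge (a point): Middle of the cover's edge above the notch, on its underside (cover (0, 84, 0) mm). Case z 84 when snapped in, about 92 or more once popped up.
- cover_rib (a point): Grip point in the middle of the cover's rib, 33 mm above the cover's underside, 10 mm below the rib's top.
- cartridge0: White plastic sample cartridge, block 28 (x) x 64 (y) x 40 (z) mm, 70 g, origin at the centre of its underside. Stands in the case with its axes about as the case's, at about case (-27, -37) mm. May be absent; the four are alike.
- cartridge1: As cartridge0, at about case (27, -37) mm.
- cartridge2: As cartridge0, at about case (-27, 37) mm.
- cartridge3: As cartridge0, at about case (27, 37) mm.
- mat: Thin blue mat, fixed, 120 (x) x 260 (y) x 3 mm, origin at the centre of its underside. The bench just beyond it (about x 0.57 to 0.72, y 0.20 to 0.36 m) is free: room for the cover.
- opener: Flat-blade opener lying on the mat: black handle 100 long (x -60 to 40) x 30 wide x 24 mm high (z 0 to 24), steel blade 18 wide x 3 mm thick from x 40 to the tip at x 115, its mid-plane at z 12 mm. Local x points to the tip, z up as it lies. Origin on the handle's underside, 60 mm from its rear end. 100 g.
- blade_tip (a point): Middle of the blade's end, opener (115, 0, 12) mm.
- tray_floor (a point): Centre of the floor (upper face) of the lift's steel tray; moves with the lift; x, y along the tray's sides, z up. Inside 155 (x) x 165 (y) mm, rim 15 mm above the floor. A fixed column, 260 mm high, stands beyond the tray's -y side, its near face 115 mm from this point.
- lift_grip (a point): Grip point on the lift's black upright tab in front of the tray, 20 mm below the tab's top. The tab is 14 mm thick (x), 50 mm wide (y), and stands at x -111.5 mm, z -5 to 70 mm from tray_floor, with its back 22 mm before the tray's rim.
- lift (a joint): Height of the lift in m: 0 all the way down (start), at most 0.085. It sinks by its own weight (about 5 N empty, damped). A spring pawl passes the upper tooth at about 0.061 to 0.065 with a few N extra and then holds the lift at about 0.060 when it is let go.
- tube_rack2: Bystander: white rack of red-capped tubes, 75 x 170 x 100 mm, beyond the case (another stands near the robot). Origin at the centre of its underside.
- spray: Bystander: white bottle, 64 mm across, 170 mm high, beyond the case. Origin at the centre of its underside.
Mind the look-alikes: they are no part of the job. There is more than one size of the opener; the job needs the larger.

How it is judged:
On the way, in this order (a step that is already met when the one before it is completed fails the run):
1. the blade of the opener levers the cover's edge up at the notch, past the catches (contact force between opener and cover above 0.5 N and z of cover_edge in the frame of case above 0.0895 m and distance between blade_tip and notch below 0.06 m).
2. the cover lies right side up on the bench, clear of case, lift and mat, let go (horizontal distance between cover and case above 0.15 m and horizontal distance between cover and tray_floor above 0.15 m and height (world z) of cover below 0.012 m and angle between cover's own z axis and vertical below 0.12 rad and (x of cover in the frame of mat above 0.09 m or x of cover in the frame of mat below -0.09 m or y of cover in the frame of mat above 0.16 m or y of cover in the frame of mat below -0.16 m) and contact force between the fingers and cover below 0.1 N), for 0.2 s.
3. all cartridges are in the tray while the lift is still down (x of cartridge0 in the frame of tray_floor between -0.0775 and 0.0775 m and y of cartridge0 in the frame of tray_floor between -0.0825 and 0.0825 m and z of cartridge0 in the frame of tray_floor between -0.005 and 0.05 m and x of cartridge1 in the frame of tray_floor between -0.0775 and 0.0775 m and y of cartridge1 in the frame of tray_floor between -0.0825 and 0.0825 m and z of cartridge1 in the frame of tray_floor between -0.005 and 0.05 m and x of cartridge2 in the frame of tray_floor between -0.0775 and 0.0775 m and y of cartridge2 in the frame of tray_floor between -0.0825 and 0.0825 m and z of cartridge2 in the frame of tray_floor between -0.005 and 0.05 m and x of cartridge3 in the frame of tray_floor between -0.0775 and 0.0775 m and y of cartridge3 in the frame of tray_floor between -0.0825 and 0.0825 m and z of cartridge3 in the frame of tray_floor between -0.005 and 0.05 m and value of joint lift below 0.01 m), for 0.2 s.
4. the lift, loaded and let go, hangs on its pawl at the upper notch (x of cartridge0 in the frame of tray_floor between -0.0775 and 0.0775 m and y of cartridge0 in the frame of tray_floor between -0.0825 and 0.0825 m and z of cartridge0 in the frame of tray_floor between -0.005 and 0.05 m and x of cartridge1 in the frame of tray_floor between -0.0775 and 0.0775 m and y of cartridge1 in the frame of tray_floor between -0.0825 and 0.0825 m and z of cartridge1 in the frame of tray_floor between -0.005 and 0.05 m and x of cartridge2 in the frame of tray_floor between -0.0775 and 0.0775 m and y of cartridge2 in the frame of tray_floor between -0.0825 and 0.0825 m and z of cartridge2 in the frame of tray_floor between -0.005 and 0.05 m and x of cartridge3 in the frame of tray_floor between -0.0775 and 0.0775 m and y of cartridge3 in the frame of tray_floor between -0.0825 and 0.0825 m and z of cartridge3 in the frame of tray_floor between -0.005 and 0.05 m and value of joint lift between 0.056 and 0.066 m and contact force between the fingers and lift below 0.1 N), for 0.3 s.
At the end, for the whole second after the job is handed in: Every cartridge at rest inside the lift's tray; lift at 56 to 66 mm on its pawl; cover right side up, flat (7 deg) on the bench, centre 150 mm from the centres of case and tray and 90 mm (x) or 160 mm (y) from the mat's; opener at rest, its origin over the mat (x of cartridge0 in the frame of tray_floor between -0.0775 and 0.0775 m and y of cartridge0 in the frame of tray_floor between -0.0825 and 0.0825 m and z of cartridge0 in the frame of tray_floor between -0.005 and 0.05 m and x of cartridge1 in the frame of tray_floor between -0.0775 and 0.0775 m and y of cartridge1 in the frame of tray_floor between -0.0825 and 0.0825 m and z of cartridge1 in the frame of tray_floor between -0.005 and 0.05 m and x of cartridge2 in the frame of tray_floor between -0.0775 and 0.0775 m and y of cartridge2 in the frame of tray_floor between -0.0825 and 0.0825 m and z of cartridge2 in the frame of tray_floor between -0.005 and 0.05 m and x of cartridge3 in the frame of tray_floor between -0.0775 and 0.0775 m and y of cartridge3 in the frame of tray_floor between -0.0825 and 0.0825 m and z of cartridge3 in the frame of tray_floor between -0.005 and 0.05 m and value of joint lift between 0.056 and 0.066 m and horizontal distance between cover and case above 0.15 m and horizontal distance between cover and tray_floor above 0.15 m and height (world z) of cover below 0.012 m and angle between cover's own z axis and vertical below 0.12 rad and (x of cover in the frame of mat above 0.09 m or x of cover in the frame of mat below -0.09 m or y of cover in the frame of mat above 0.16 m or y of cover in the frame of mat below -0.16 m) and x of opener in the frame of mat between -0.065 and 0.065 m and y of opener in the frame of mat between -0.135 and 0.135 m and z of opener in the frame of mat between -0.002 and 0.03 m and z of blade_tip in the frame of mat between 0 and 0.035 m and linear speed of each of opener, cover, cartridge0, cartridge1, cartridge2, cartridge3 below 0.02 m/s); the robot touches nothing.
It fails at once if the tube rack or the bottle beyond the case is shifted by more than 40 mm (distance of any of tube_rack2, spray from where it was at the start of the episode above 0.04 m).
Of cartridge0, cartridge1, cartridge2, cartridge3 only 2 to 4 are there at a start; the rules pass over those that are not, and their reading is None.
At some moment in a run one of opener may be knocked a few centimetres aside while the robot is not near it.
Once in a run the grip may slacken for a moment while it holds something.
It also fails if it takes over 210 s, if anything falls off the work surface, if the arm or the gripper's body presses on something with over 40 N, if the wrist force passes 120 N, or if a joint passes its speed limit or range.

## Working session

There is one attempt and no reset: what is moved stays moved. The work goes in short steps, Python scripts to look and compute and a shell command to move; the robot and the scene stay as the last step left them, time stands still between calls to the robot, and variables do not carry over. Pictures are saved under pics/ and viewed, about 12 in all and at most 16, crops included, and the job is handed in when it is done.

```bash
ls; mkdir -p pics; cat > h.py <<'E'
import numpy as np, cv2
from cell import ctrl
from scipy.spatial.transform import Rotation as R
def f(c): return 240/np.tan(np.radians(c["vertical_fov"])/2)
def ray(c,uv):
    P=np.array(c["pose"]); d=np.array([(uv[0]-c["cx"])/f(c),(uv[1]-c["cy"])/f(c),1.]); return P[:3,3],P[:3,:3]@d
def at_z(c,uv,z):
    o,d=ray(c,uv); return o+d*(z-o[2])/d[2]
def proj(c,p):
    P=np.array(c["pose"]); q=P[:3,:3].T@(np.array(p)-P[:3,3]); return np.array([c["cx"]+f(c)*q[0]/q[2],c["cy"]+f(c)*q[1]/q[2]])
def tri(obs):
    A=np.zeros((3,3));b=np.zeros(3)
    for c,uv in obs:
        o,d=ray(c,uv); d/=np.linalg.norm(d); M=np.eye(3)-np.outer(d,d); A+=M;b+=M@o
    return np.linalg.solve(A,b)
def save(img,n): cv2.imwrite("pics/"+n,cv2.cvtColor(np.ascontiguousarray(img),cv2.COLOR_RGB2BGR))
def st():
    s=ctrl.sense(); print("t",round(s["t"],2),"pos",np.round(s["tool_pos"],4),"rv",np.round(s["orientation"],3),"F",np.round(s["ft_force"],1),"g",round(s["gripper_width"],3)); return s
def go(p,Rm,s=None):
    """shift (mm, tool axes) and total rotvec (deg, tool axes) to world TCP p, rotation Rm"""
    s=s or ctrl.sense(); R0=R.from_rotvec(s["orientation"])
    print("shift mm",np.round(R0.inv().apply(np.array(p)-s["tool_pos"])*1000,1),"turn deg",np.round((R0.inv()*Rm).as_rotvec(degrees=True),1))
E
cat > a.py <<'E'
from h import *
s=st(); print(R.from_rotvec(s["orientation"]).as_matrix().round(2))
for n in ["top","scene"]:
    c=ctrl.camera(n); save(c["img"],n+"0.png"); print(n,c["vertical_fov"],c["cx"],c["cy"],np.round(c["pose"],3).tolist())
    for k in ["notch","cover_edge","cover_rib","mat","opener","blade_tip","tray_floor","lift_grip","case","cover","tube_rack2","spray"]:
        r=ctrl.spot_point(c,k)
        print(k,[(round(x["p"],2),np.round(x["centre"]).tolist()) for x in r[:3]])
E
python3 a.py
```

```text
pics
t 0.0 pos [0.2882 0.5822 0.2178] rv [-7.160e-01 -3.059e+00  2.000e-03] F [0.2 0.3 0.6] g 1.0
[[-0.9   0.44 -0.  ]
 [ 0.44  0.9  -0.  ]
 [ 0.   -0.   -1.  ]]
top 56.36911390030131 326.25127663012796 241.24049195310667 [[-0.002, -0.98, 0.197, 0.314], [-1.0, -0.004, -0.031, 0.031], [0.031, -0.197, -0.98, 1.178], [0.0, 0.0, 0.0, 1.0]]
notch [(0.62, [284.0, 237.0]), (0.4, [443.0, 252.0])]
cover_edge [(0.98, [286.0, 236.0]), (0.67, [210.0, 283.0])]
cover_rib [(0.55, [320.0, 233.0])]
mat [(0.95, [211.0, 282.0])]
opener [(0.75, [187.0, 346.0]), (0.6, [212.0, 291.0])]
blade_tip [(0.67, [250.0, 287.0]), (0.63, [214.0, 361.0])]
tray_floor [(0.71, [359.0, 176.0]), (0.63, [442.0, 253.0])]
lift_grip [(0.78, [452.0, 295.0])]
case [(0.7, [442.0, 252.0]), (0.69, [252.0, 287.0])]
cover [(0.93, [320.0, 235.0])]
tube_rack2 [(0.93, [297.0, 166.0])]
spray [(0.6, [360.0, 176.0])]
scene 43.3726441947552 313.24276857044634 234.4792630451461 [[0.618, 0.447, -0.647, 1.314], [0.786, -0.361, 0.502, -0.605], [-0.009, -0.819, -0.574, 0.785], [0.0, 0.0, 0.0, 1.0]]
notch [(0.98, [354.0, 227.0]), (0.28, [337.0, 346.0])]
cover_edge [(0.69, [354.0, 222.0])]
cover_rib [(0.74, [421.0, 312.0]), (0.59, [328.0, 231.0])]
mat [(0.98, [384.0, 201.0])]
opener [(0.6, [380.0, 201.0]), (0.49, [355.0, 170.0])]
blade_tip [(0.83, [351.0, 214.0]), (0.71, [328.0, 173.0])]
tray_floor [(0.56, [173.0, 314.0])]
lift_grip [(0.97, [142.0, 268.0])]
case [(0.66, [324.0, 275.0]), (0.62, [346.0, 215.0])]
cover [(0.89, [323.0, 243.0])]
tube_rack2 [(0.81, [423.0, 310.0])]
spray [(0.94, [339.0, 349.0]), (0.73, [323.0, 275.0])]
```

```bash
python3 - <<'E'
import cv2,numpy as np
a=cv2.imread("pics/top0.png");b=cv2.imread("pics/scene0.png")
cv2.imwrite("pics/t1.png",cv2.resize(a[110:420,130:530],(774,600),interpolation=3))
cv2.imwrite("pics/s1.png",cv2.resize(b[110:420,80:480],(774,600),interpolation=3))
E
```

```text
(no output)
```

View pics/t1.png

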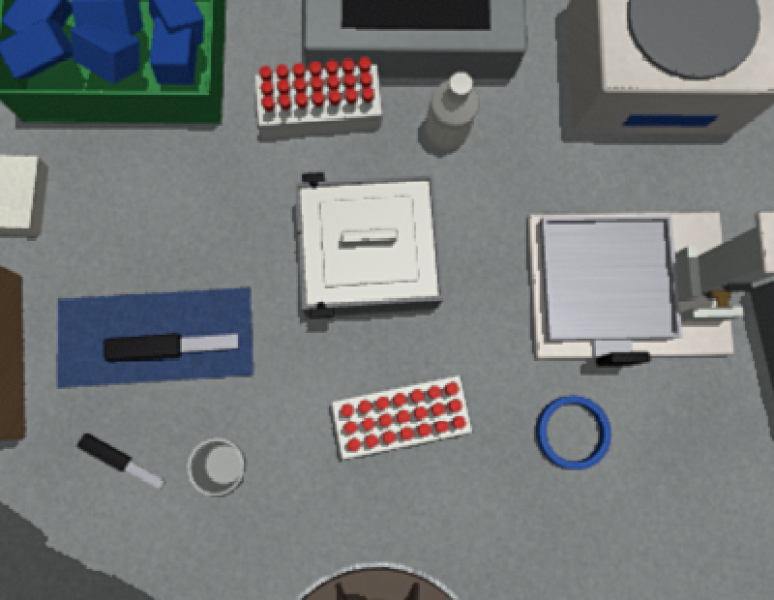

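View pics/s1.png

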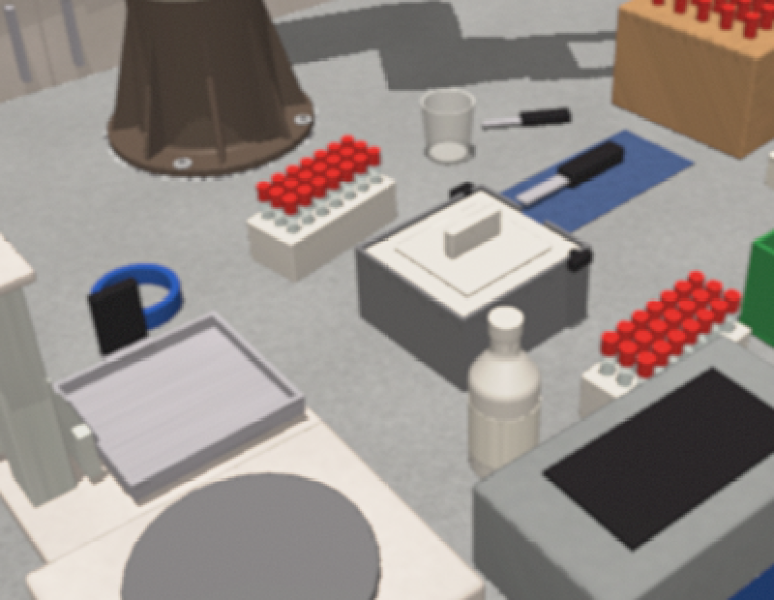

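The viewed pictures show: big opener on blue mat (top px ~(184–253, 288), blade toward the case), small look-alike off the mat (top ~(190, 345)); case at ~(320, 235) with notch/catches on left (+y); lift tray ~(443, 253), tab at ~(452, 295). The mat one fits (the larger, lying on the mat).

```bash
cat > b.py <<'E'
from h import *
t=ctrl.camera("top"); s=ctrl.camera("scene")
def best(c,n,near=None):
    r=ctrl.spot_point(c,n)
    if near is not None: r=[x for x in r if np.hypot(*(np.array(x["centre"])-near))<30]
    return r[0]["centre"] if r else None
for n,a,b in [("notch",(285,237),(354,227)),("cover_edge",(286,236),(354,222)),("cover_rib",(320,233),(325,228)),("lift_grip",(452,295),(142,268)),("blade_tip",(250,287),(351,214)),("opener",(212,290),(385,200)),("tray_floor",(443,252),(173,314))]:
    u,v=best(t,n,a),best(s,n,b)
    if u is not None and v is not None:
        p=tri([(t,u),(s,v)]); print(n,p.round(4),"err",(proj(t,p)-u).round(1),(proj(s,p)-v).round(1))
    else: print(n,u,v)
def rect(c,n,z,near):
    for r in ctrl.silhouettes(c,n):
        if np.hypot(*(np.array(r["centre"])-near))<25:
            m=r["pixels"].astype(np.uint8); cn=max(cv2.findContours(m,0,2)[0],key=cv2.contourArea)[:,0,:]
            w=np.array([at_z(c,q,z)[:2]*1000 for q in cn],np.float32); R_=cv2.minAreaRect(w); print(n,z,np.round(R_[0],1),np.round(R_[1],1),round(R_[2],2)); return w
rect(t,"cover",.087,(320,235)); rect(t,"mat",.003,(210,283)); w=rect(t,"opener",.02,(215,290))
if w is not None: print("ext y",w[:,1].min(),w[:,1].max()); print("axis",cv2.fitLine(w,2,0,.01,.01).ravel())
rect(t,"tray_floor",.05,(443,252)); rect(t,"lift",.05,(443,252)); rect(t,"case",.09,(320,235))
save(cv2.resize(t["img"][255:320,155:275],(738,400),interpolation=3),"op1.png")
E
python3 b.py
```

```text
notch [0.5462 0.0997 0.0789] err [1.2 0.9] [ 1.8 -0.3]
cover_edge [0.5496 0.0968 0.0883] err [1.3 1. ] [ 1.9 -0.3]
cover_rib [0.551 0.014 0.104] err [-0.3 -0.2] [-0.5  0.1]
lift_grip [ 0.4006 -0.3119  0.0787] err [-1.4 -0.7] [-2.  -0.1]
blade_tip [0.429  0.1865 0.0084] err [0.1 0. ] [ 0.1 -0. ]
opener [0.4298 0.2982 0.006 ] err [-0.9 -0.7] [-1.2  0.3]
tray_floor [ 0.5108 -0.31    0.0347] err [0.2 0.1] [0.3 0. ]
cover 0.087 [552.   12.2] [155.7 172. ] 4.16
mat 0.003 [435.1 297. ] [122.4 258.7] 3.86
opener 0.02 [423.  272.7] [ 31.4 173.4] 4.2
ext y 186.21739 359.8077
axis [ 7.3579945e-02 -9.9728930e-01  4.2231488e+02  2.7403549e+02]
tray_floor 0.05 [ 495.2 -350.8] [202.2 260.9] 1.37
lift 0.05 [ 495.9 -351.2] [204.  260.2] 1.21
```

View pics/op1.png

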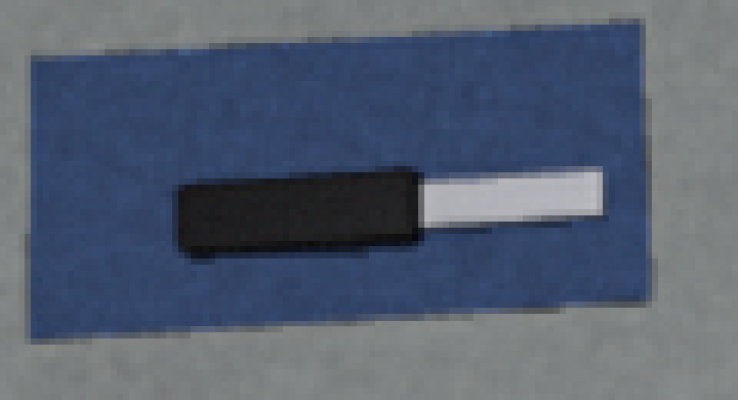

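```bash
cat >> h.py <<'E'
def Rt(deg):
    a=np.radians(deg); x=np.array([np.cos(a),np.sin(a),0]); z=np.array([0,0,-1.]); return R.from_matrix(np.c_[x,np.cross(z,x),z])
def xang():
    x=R.from_rotvec(ctrl.sense()["orientation"]).apply([1,0,0]); return np.degrees(np.arctan2(x[1],x[0]))
E
python3 -m handwheel '[{"rz":8.5,"z":-8},{"rz":8.5,"z":-8},{"rz":8.5,"z":-8},{"rz":8.5},{"rz":8.5}]' 85
python3 -m handwheel '[{"rz":8.5},{"rz":8.5},{"x":-35,"y":14},{"x":-35,"y":14},{"x":-35,"y":14}]'
python3 -m handwheel '[{"x":-35,"y":14},{"x":-35,"y":14},{"x":-35,"y":14},{"x":-35,"y":14},{"x":-35,"y":14}]'
python3 -m handwheel '[{"z":30},{"z":30},{},{},{}]'
python3 - <<'E'
from h import *
st(); print(xang())
c=ctrl.camera("wrist"); save(c["img"],"w1.png"); print(np.round(c["pose"],3).tolist(), c["vertical_fov"])
for n in ["opener","blade_tip"]: print(n,[(round(x["p"],2),at_z(c,x["centre"],.003 if n=="opener" else .015).round(4)) for x in ctrl.spot_point(c,n)[:2]])
for r in ctrl.silhouettes(c,"opener")[:1]:
    m=r["pixels"].astype(np.uint8); cn=max(cv2.findContours(m,0,2)[0],key=cv2.contourArea)[:,0,:]
    w=np.array([at_z(c,q,.02)[:2]*1000 for q in cn],np.float32); print(cv2.minAreaRect(w))
E
```

```text
t 2.4 pos [0.2884 0.5825 0.2184] rv [ 0.716  3.059 -0.   ] F [-0.1  0.6  0.3] g 1.001
153.6560906525708
[[0.444, 0.857, 0.261, 0.222], [0.896, -0.424, -0.129, 0.616], [0.0, 0.291, -0.957, 0.373], [0.0, 0.0, 0.0, 1.0]] 66.55416094844709
opener [(0.79, array([0.2791, 0.3537, 0.003 ]))]
blade_tip [(0.61, array([0.2455, 0.2868, 0.015 ]))]
((272.43292236328125, 343.30987548828125), (121.59117889404297, 26.579452514648438), 63.66841125488281)invalid input at $[0]: expected keys x, y, z, rx, ry, rz
invalid input at $[0]: expected keys x, y, z, rx, ry, rz
invalid input at $[0]: expected keys x, y, z, rx, ry, rz
invalid input at $[0]: expected keys x, y, z, rx, ry, rz
```

View pics/w1.png

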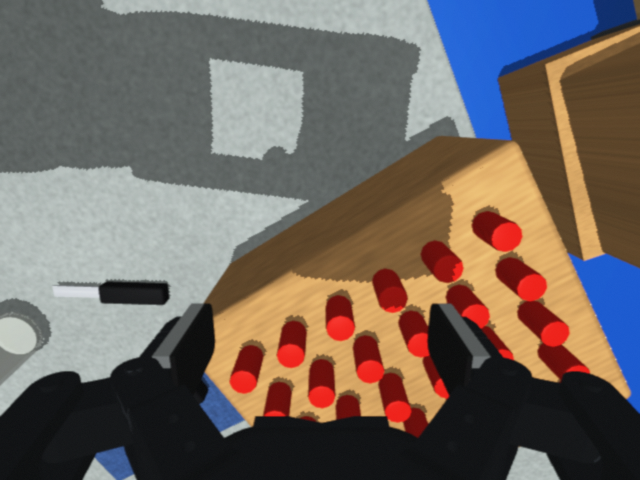

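The wrist picture shows the hand standing above the wooden tube block, and all six keys are required. Raise first, then turn and move.

```bash

python3 -m handwheel '[{"x":0,"y":0,"z":-20,"rx":0,"ry":0,"rz":0},{"x":0,"y":0,"z":-20,"rx":0,"ry":0,"rz":0},{"x":0,"y":0,"z":-20,"rx":0,"ry":0,"rz":8.5},{"x":0,"y":0,"z":0,"rx":0,"ry":0,"rz":8.5},{"x":0,"y":0,"z":0,"rx":0,"ry":0,"rz":8.5}]' 85
python3 -m handwheel '[{"x":0,"y":0,"z":0,"rx":0,"ry":0,"rz":8.5},{"x":0,"y":0,"z":0,"rx":0,"ry":0,"rz":8.5},{"x":0,"y":0,"z":0,"rx":0,"ry":0,"rz":8.5},{"x":0,"y":0,"z":0,"rx":0,"ry":0,"rz":8.5},{"x":-35,"y":14,"z":0,"rx":0,"ry":0,"rz":0}]'
python3 -m handwheel '[{"x":-35,"y":14,"z":0,"rx":0,"ry":0,"rz":0},{"x":-35,"y":14,"z":0,"rx":0,"ry":0,"rz":0},{"x":-35,"y":14,"z":0,"rx":0,"ry":0,"rz":0},{"x":-35,"y":14,"z":0,"rx":0,"ry":0,"rz":0},{"x":-35,"y":14,"z":0,"rx":0,"ry":0,"rz":0}]'
python3 -m handwheel '[{"x":-35,"y":14,"z":0,"rx":0,"ry":0,"rz":0},{"x":-35,"y":14,"z":30,"rx":0,"ry":0,"rz":0},{"x":0,"y":0,"z":40,"rx":0,"ry":0,"rz":0},{"x":0,"y":0,"z":40,"rx":0,"ry":0,"rz":0},{"x":0,"y":0,"z":0,"rx":0,"ry":0,"rz":0}]'
cat > op.py <<'E'
from h import *
import sys
st(); print(xang())
c=ctrl.camera("wrist"); save(c["img"],sys.argv[1])
for n in ["opener","blade_tip"]: print(n,[(round(x["p"],2),at_z(c,x["centre"],.003 if n=="opener" else .015).round(4)) for x in ctrl.spot_point(c,n)[:2]])
for r in ctrl.silhouettes(c,"opener")[:2]:
    m=r["pixels"].astype(np.uint8); cn=max(cv2.findContours(m,0,2)[0],key=cv2.contourArea)[:,0,:]
    w=np.array([at_z(c,q,.02)[:2]*1000 for q in cn],np.float32); print(r["p"],cv2.minAreaRect(w),"px ext",cn.min(0),cn.max(0))
E
python3 op.py w2.png
```

```text
t: 3.1
tool_pos: [0.2886, 0.5828, 0.2793]
orientation: [1.382, 2.821, 0.002]
ft_force: [-0.1, -0.0, 0.0]
gripper_width: 0.997
t: 3.6
tool_pos: [0.3038, 0.5509, 0.2781]
orientation: [-2.145, -2.294, -0.001]
ft_force: [2.0, -0.3, -0.6]
gripper_width: 0.998
t: 4.1
tool_pos: [0.3879, 0.3778, 0.2786]
orientation: [2.139, 2.301, 0.001]
ft_force: [0.7, -0.3, 0.3]
gripper_width: 0.998
t: 4.6
tool_pos: [0.4181, 0.3093, 0.1647]
orientation: [-2.139, -2.298, 0.011]
ft_force: [-0.5, 0.4, 0.3]
gripper_width: 0.994
t 4.6 pos [0.4181 0.3093 0.1647] rv [-2.139 -2.298  0.011] F [-0.5  0.4  0.3] g 0.994
94.11360841668441
opener [(0.97, array([0.4242, 0.3022, 0.003 ])), (0.94, array([0.2857, 0.3515, 0.003 ]))]
blade_tip [(0.79, array([0.2454, 0.2805, 0.015 ])), (0.76, array([0.4303, 0.187 , 0.015 ]))]
0.61 ((278.654541015625, 335.4254455566406), (119.42132568359375, 24.854785919189453), 62.527591705322266) px ext [119 106] [197 238]
```

View pics/w2.png

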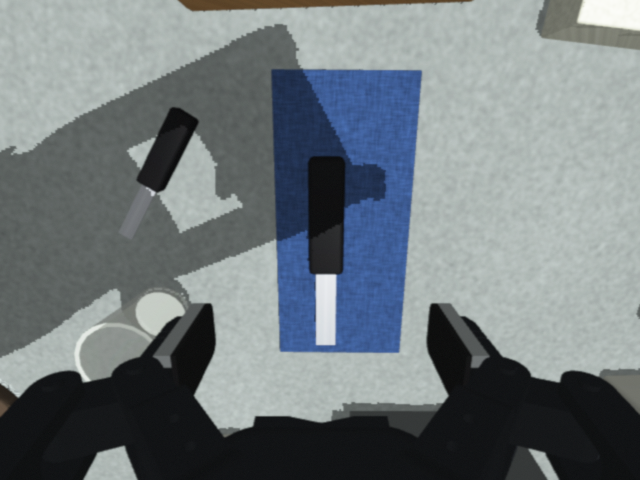

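Wrist view: the large opener at handle (326,157–273), tip (326,344), straight along the jaws' normal; the small one at (165,170) off the mat is not used. Go down and grip.

```bash

python3 -m handwheel '[{"x":2,"y":4,"z":40,"rx":0,"ry":0,"rz":0},{"x":0,"y":0,"z":40,"rx":0,"ry":0,"rz":0},{"x":0,"y":0,"z":35,"rx":0,"ry":0,"rz":0},{"x":0,"y":0,"z":15,"rx":0,"ry":0,"rz":0},{"x":0,"y":0,"z":10,"rx":0,"ry":0,"rz":0}]' 60
python3 -m handwheel '[{"x":0,"y":0,"z":0,"rx":0,"ry":0,"rz":0},{"x":0,"y":0,"z":0,"rx":0,"ry":0,"rz":0},{"x":0,"y":0,"z":0,"rx":0,"ry":0,"rz":0},{"x":0,"y":0,"z":0,"rx":0,"ry":0,"rz":0},{"x":0,"y":0,"z":0,"rx":0,"ry":0,"rz":0}]' 60
python3 -m handwheel '[{"x":0,"y":0,"z":0,"rx":0,"ry":0,"rz":0},{"x":0,"y":0,"z":0,"rx":0,"ry":0,"rz":0},{"x":0,"y":0,"z":0,"rx":0,"ry":0,"rz":0},{"x":0,"y":0,"z":0,"rx":0,"ry":0,"rz":0},{"x":0,"y":0,"z":0,"rx":0,"ry":0,"rz":0}]' 10 100
python3 -m handwheel '[{"x":0,"y":0,"z":0,"rx":0,"ry":0,"rz":0},{"x":0,"y":0,"z":0,"rx":0,"ry":0,"rz":0},{"x":0,"y":0,"z":0,"rx":0,"ry":0,"rz":0},{"x":0,"y":0,"z":0,"rx":0,"ry":0,"rz":0},{"x":0,"y":0,"z":0,"rx":0,"ry":0,"rz":0}]'
```

```text
t: 5.3
tool_pos: [0.4249, 0.3144, 0.0286]
orientation: [2.139, 2.301, 0.002]
ft_force: [0.3, 0.2, 1.0]
gripper_width: 0.7
t: 5.8
tool_pos: [0.4246, 0.3139, 0.0291]
orientation: [2.139, 2.3, 0.002]
ft_force: [0.6, -0.2, -0.1]
gripper_width: 0.704
t: 6.3
tool_pos: [0.4243, 0.3136, 0.0283]
orientation: [-2.139, -2.3, 0.0]
ft_force: [0.4, 0.1, 0.7]
gripper_width: 0.117
t: 6.8
tool_pos: [0.4243, 0.3136, 0.0284]
orientation: [2.139, 2.301, -0.0]
ft_force: [0.1, -0.4, 0.2]
gripper_width: 0.117
```

The jaws shut on nothing (10 mm): look.

```bash

python3 -m handwheel '[{"x":0,"y":0,"z":0,"rx":0,"ry":0,"rz":0},{"x":0,"y":0,"z":0,"rx":0,"ry":0,"rz":0},{"x":0,"y":0,"z":-40,"rx":0,"ry":0,"rz":0},{"x":0,"y":0,"z":-45,"rx":0,"ry":0,"rz":0},{"x":0,"y":0,"z":-45,"rx":0,"ry":0,"rz":0}]' 85
python3 op.py w3.png
```

```text
t: 7.3
tool_pos: [0.4238, 0.3133, 0.1596]
orientation: [-2.139, -2.3, 0.002]
ft_force: [0.6, 0.8, -0.0]
gripper_width: 0.947
t 7.3 pos [0.4238 0.3133 0.1596] rv [-2.139e+00 -2.300e+00  2.000e-03] F [ 0.6  0.8 -0. ] g 0.947
94.15574093359119
opener [(0.8, array([0.2851, 0.3489, 0.003 ])), (0.58, array([0.4203, 0.3013, 0.003 ]))]
blade_tip [(0.95, array([0.4289, 0.1864, 0.015 ]))]
0.97 ((424.0389709472656, 276.121337890625), (30.796253204345703, 172.59996032714844), 4.8689165115356445) px ext [299 162] [336 351]
0.69 ((278.9549865722656, 335.6209411621094), (120.0309829711914, 24.92778968811035), 62.32801055908203) px ext [108 111] [187 245]
```

View pics/w3.png

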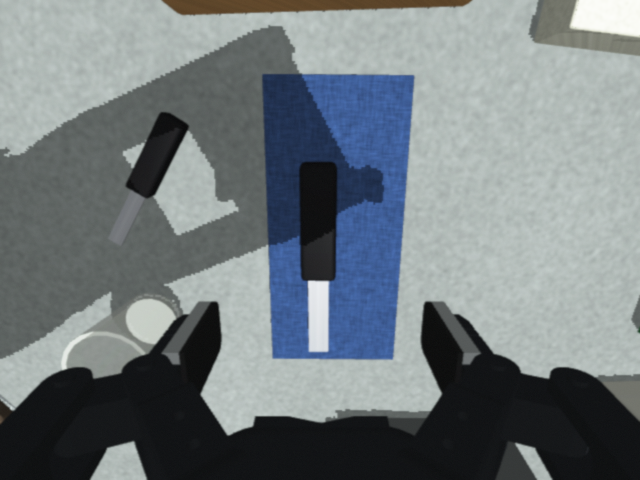

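```bash

python3 -m handwheel '[{"x":0,"y":0,"z":45,"rx":0,"ry":0,"rz":0},{"x":0,"y":0,"z":45,"rx":0,"ry":0,"rz":0},{"x":0,"y":0,"z":42,"rx":0,"ry":0,"rz":0},{"x":0,"y":0,"z":0,"rx":0,"ry":0,"rz":0},{"x":0,"y":0,"z":0,"rx":0,"ry":0,"rz":0}]' 60
python3 - <<'E'
from h import *
s=st()
im=[]
for n in ("scene","wrist"):
    c=ctrl.camera(n); print(proj(c,s["tool_pos"]))
    im.append(c["img"][100:260,290:500] if n=="scene" else c["img"])
save(np.hstack([cv2.resize(im[0],(480,366),interpolation=3),cv2.resize(im[1],(320,240))[:].copy() if 0 else cv2.copyMakeBorder(cv2.resize(im[1],(320,240)),0,126,0,0,0)]),"d1.png")
E
```

```text
t: 8.0
tool_pos: [0.4233, 0.313, 0.0258]
orientation: [-2.139, -2.3, 0.005]
ft_force: [1.2, 0.8, 0.0]
gripper_width: 0.698
t 8.0 pos [0.4233 0.313  0.0258] rv [-2.139 -2.3    0.005] F [1.2 0.8 0. ] g 0.698
[386.35078529 190.74229946]
[318.10700535 296.43299448]
```

View pics/d1.png

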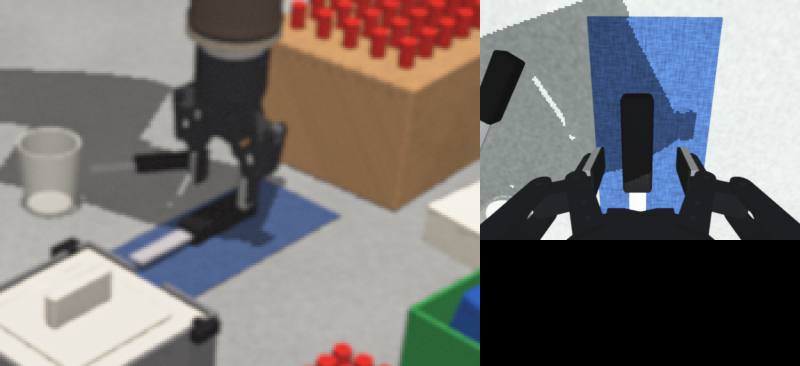

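The fingertips look higher than expected relative to the handle (about level with its top). Descend in small steps watching force.

```bash

python3 -m handwheel '[{"x":0,"y":0,"z":1,"rx":0,"ry":0,"rz":0},{"x":0,"y":0,"z":1,"rx":0,"ry":0,"rz":0},{"x":0,"y":0,"z":1,"rx":0,"ry":0,"rz":0},{"x":0,"y":0,"z":0,"rx":0,"ry":0,"rz":0},{"x":0,"y":0,"z":0,"rx":0,"ry":0,"rz":0}]' 
python3 -m handwheel '[{"x":0,"y":0,"z":1,"rx":0,"ry":0,"rz":0},{"x":0,"y":0,"z":1,"rx":0,"ry":0,"rz":0},{"x":0,"y":0,"z":0,"rx":0,"ry":0,"rz":0},{"x":0,"y":0,"z":0,"rx":0,"ry":0,"rz":0},{"x":0,"y":0,"z":0,"rx":0,"ry":0,"rz":0}]' 
python3 -m handwheel '[{"x":0,"y":0,"z":0,"rx":0,"ry":0,"rz":0},{"x":0,"y":0,"z":0,"rx":0,"ry":0,"rz":0},{"x":0,"y":0,"z":0,"rx":0,"ry":0,"rz":0},{"x":0,"y":0,"z":0,"rx":0,"ry":0,"rz":0},{"x":0,"y":0,"z":0,"rx":0,"ry":0,"rz":0}]' 15 60
python3 -m handwheel '[{"x":0,"y":0,"z":0,"rx":0,"ry":0,"rz":0},{"x":0,"y":0,"z":0,"rx":0,"ry":0,"rz":0},{"x":0,"y":0,"z":0,"rx":0,"ry":0,"rz":0},{"x":0,"y":0,"z":0,"rx":0,"ry":0,"rz":0},{"x":0,"y":0,"z":0,"rx":0,"ry":0,"rz":0}]'
```

```text
t: 8.6
tool_pos: [0.4243, 0.3137, 0.0236]
orientation: [2.139, 2.3, 0.0]
ft_force: [1.0, 0.2, 0.5]
gripper_width: 0.703
t: 9.1
tool_pos: [0.4243, 0.3136, 0.0214]
orientation: [-2.139, -2.301, 0.0]
ft_force: [-1.5, -1.0, 0.5]
gripper_width: 0.702
t: 9.6
tool_pos: [0.4243, 0.3136, 0.0214]
orientation: [2.139, 2.301, 0.0]
ft_force: [0.8, -0.5, -1.0]
gripper_width: 0.174
t: 10.1
tool_pos: [0.4243, 0.3136, 0.0214]
orientation: [2.139, 2.301, -0.0]
ft_force: [0.6, -0.1, -0.9]
gripper_width: 0.172
```

```bash

python3 - <<'E'
from h import *
s=st()
im=[]
for n in ("scene","wrist","top"):
    c=ctrl.camera(n); q=proj(c,s["tool_pos"]).astype(int); print(n,q)
    h=45 if n!="wrist" else 120
    im.append(cv2.resize(c["img"][q[1]-h:q[1]+h,q[0]-h:q[0]+h],(400,400),interpolation=3))
save(np.hstack(im[:2]),"d2.png");save(im[2],"d2t.png")
E
```

```text
t 10.1 pos [0.4243 0.3136 0.0214] rv [ 2.139  2.301 -0.   ] F [ 0.6 -0.1 -0.9] g 0.172
scene [386 192]
wrist [320 296]
top [201 287]
```

View pics/d2.png

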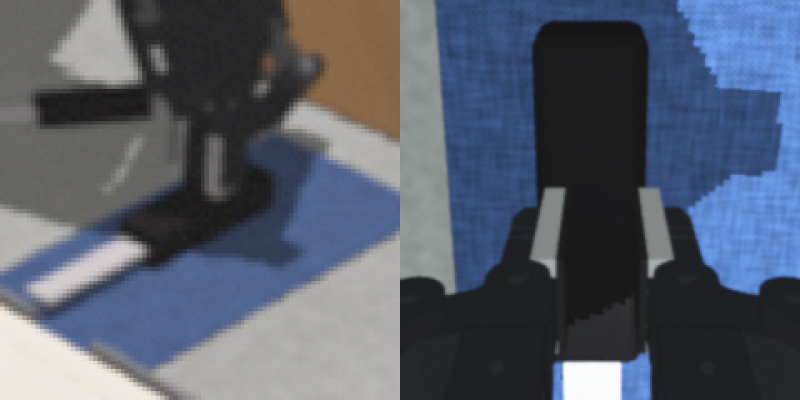

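Two pads appear just above the handle top (gap 565–640 narrower than the handle's 535–648 in the crop), so the real tips are higher than nominal. Probe down onto the handle with shut fingers to measure the offset.

```bash

python3 -m handwheel '[{"x":0,"y":0,"z":1,"rx":0,"ry":0,"rz":0},{"x":0,"y":0,"z":1,"rx":0,"ry":0,"rz":0},{"x":0,"y":0,"z":0,"rx":0,"ry":0,"rz":0},{"x":0,"y":0,"z":0,"rx":0,"ry":0,"rz":0},{"x":0,"y":0,"z":0,"rx":0,"ry":0,"rz":0}]' | grep -E "pos|force"
python3 -m handwheel '[{"x":0,"y":0,"z":1,"rx":0,"ry":0,"rz":0},{"x":0,"y":0,"z":1,"rx":0,"ry":0,"rz":0},{"x":0,"y":0,"z":0,"rx":0,"ry":0,"rz":0},{"x":0,"y":0,"z":0,"rx":0,"ry":0,"rz":0},{"x":0,"y":0,"z":0,"rx":0,"ry":0,"rz":0}]' | grep -E "pos|force"
```

```text
tool_pos: [0.4242, 0.3136, 0.0194]
ft_force: [-1.1, -0.5, 0.6]
tool_pos: [0.4243, 0.3136, 0.0174]
ft_force: [-0.1, -0.7, -0.6]
```

View pics/d2t.png

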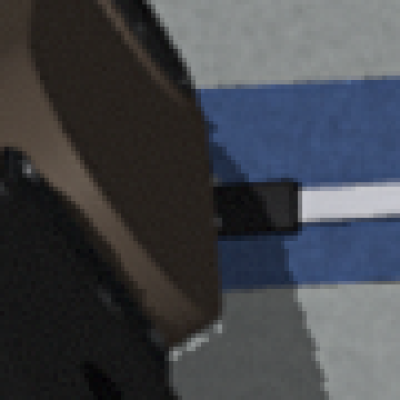

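```bash
cat > chk.py <<'E'
import sys
from h import *
s=ctrl.sense(); fz=s["ft_force"]; print("z",round(s["tool_pos"][2],4),"F",np.round(fz,1)); sys.exit(np.linalg.norm(fz)>float(sys.argv[1]))
E
python3 -m handwheel '[{"x":0,"y":0,"z":1,"rx":0,"ry":0,"rz":0},{"x":0,"y":0,"z":1,"rx":0,"ry":0,"rz":0},{"x":0,"y":0,"z":0,"rx":0,"ry":0,"rz":0},{"x":0,"y":0,"z":0,"rx":0,"ry":0,"rz":0},{"x":0,"y":0,"z":0,"rx":0,"ry":0,"rz":0}]' >/dev/null; python3 chk.py 3 &&
python3 -m handwheel '[{"x":0,"y":0,"z":1,"rx":0,"ry":0,"rz":0},{"x":0,"y":0,"z":1,"rx":0,"ry":0,"rz":0},{"x":0,"y":0,"z":0,"rx":0,"ry":0,"rz":0},{"x":0,"y":0,"z":0,"rx":0,"ry":0,"rz":0},{"x":0,"y":0,"z":0,"rx":0,"ry":0,"rz":0}]' >/dev/null; python3 chk.py 3 &&
python3 -m handwheel '[{"x":0,"y":0,"z":1,"rx":0,"ry":0,"rz":0},{"x":0,"y":0,"z":1,"rx":0,"ry":0,"rz":0},{"x":0,"y":0,"z":0,"rx":0,"ry":0,"rz":0},{"x":0,"y":0,"z":0,"rx":0,"ry":0,"rz":0},{"x":0,"y":0,"z":0,"rx":0,"ry":0,"rz":0}]' >/dev/null; python3 chk.py 3 &&
python3 -m handwheel '[{"x":0,"y":0,"z":1,"rx":0,"ry":0,"rz":0},{"x":0,"y":0,"z":1,"rx":0,"ry":0,"rz":0},{"x":0,"y":0,"z":0,"rx":0,"ry":0,"rz":0},{"x":0,"y":0,"z":0,"rx":0,"ry":0,"rz":0},{"x":0,"y":0,"z":0,"rx":0,"ry":0,"rz":0}]' >/dev/null; python3 chk.py 3 &&
python3 -m handwheel '[{"x":0,"y":0,"z":1,"rx":0,"ry":0,"rz":0},{"x":0,"y":0,"z":1,"rx":0,"ry":0,"rz":0},{"x":0,"y":0,"z":0,"rx":0,"ry":0,"rz":0},{"x":0,"y":0,"z":0,"rx":0,"ry":0,"rz":0},{"x":0,"y":0,"z":0,"rx":0,"ry":0,"rz":0}]' >/dev/null; python3 chk.py 3
```

```text
z 0.0154 F [-1.6 -0.6 -0.1]
z 0.0154 F [-1.6 -0.6 -0.1]
z 0.0154 F [-1.6 -0.6 -0.1]
z 0.0154 F [-1.6 -0.6 -0.1]
z 0.0154 F [-1.6 -0.6 -0.1]False
False
False
False
False
```

```bash
sed -i 's/sys.exit(/sys.exit(0+int(/; s/sys.argv\[1\]))/sys.argv[1])))/' chk.py
python3 chk.py 3 && python3 -m handwheel '[{"x":0,"y":0,"z":1,"rx":0,"ry":0,"rz":0},{"x":0,"y":0,"z":1,"rx":0,"ry":0,"rz":0},{"x":0,"y":0,"z":0,"rx":0,"ry":0,"rz":0},{"x":0,"y":0,"z":0,"rx":0,"ry":0,"rz":0},{"x":0,"y":0,"z":0,"rx":0,"ry":0,"rz":0}]' >/dev/null && python3 chk.py 3 &&
python3 -m handwheel '[{"x":0,"y":0,"z":1,"rx":0,"ry":0,"rz":0},{"x":0,"y":0,"z":1,"rx":0,"ry":0,"rz":0},{"x":0,"y":0,"z":0,"rx":0,"ry":0,"rz":0},{"x":0,"y":0,"z":0,"rx":0,"ry":0,"rz":0},{"x":0,"y":0,"z":0,"rx":0,"ry":0,"rz":0}]' >/dev/null && python3 chk.py 3 &&
python3 -m handwheel '[{"x":0,"y":0,"z":1,"rx":0,"ry":0,"rz":0},{"x":0,"y":0,"z":1,"rx":0,"ry":0,"rz":0},{"x":0,"y":0,"z":0,"rx":0,"ry":0,"rz":0},{"x":0,"y":0,"z":0,"rx":0,"ry":0,"rz":0},{"x":0,"y":0,"z":0,"rx":0,"ry":0,"rz":0}]' >/dev/null && python3 chk.py 3 &&
python3 -m handwheel '[{"x":0,"y":0,"z":1,"rx":0,"ry":0,"rz":0},{"x":0,"y":0,"z":1,"rx":0,"ry":0,"rz":0},{"x":0,"y":0,"z":0,"rx":0,"ry":0,"rz":0},{"x":0,"y":0,"z":0,"rx":0,"ry":0,"rz":0},{"x":0,"y":0,"z":0,"rx":0,"ry":0,"rz":0}]' >/dev/null && python3 chk.py 3
python3 - <<'E'
from h import *
print(ctrl.sense())
E
```

```text
z 0.0154 F [-1.6 -0.6 -0.1]
z 0.0143 F [-4.5 -3.3 23.2]
{'t': 12.25, 'joint_positions': array([ 5.79072113e-01,  6.13519870e-01,  2.03231559e+00, -4.15068355e-05,
        4.95106430e-01,  5.06604650e-01]), 'qvel': array([-0.00044039,  0.00060162, -0.00025909, -0.00168675,  0.00070593,
        0.00051136]), 'tau': array([-1.13289279e-04, -7.49916458e+01, -2.06537837e+01,  3.68156342e-02,
       -1.87903851e+00,  4.94514912e-03]), 'tool_pos': array([0.42441538, 0.31369398, 0.01429205]), 'orientation': array([2.13934828e+00, 2.30036735e+00, 9.84798304e-04]), 'ft_force': array([-4.49922084, -3.33062389, 23.15783474]), 'ft_torque': array([-0.49576341,  0.73607081,  0.02003199]), 'gripper_width': 0.17438344451773105}
```

Contact at reading z 0.0148: the shut fingertips are at the handle top (0.027), i.e. tips are 12 mm *above* the reported TCP, so the reported TCP is about 30 mm too far ahead along tool z. I'll take true grasp point = reading + 30 mm backwards.

```bash

python3 -m handwheel '[{"x":0,"y":0,"z":-15,"rx":0,"ry":0,"rz":0},{"x":0,"y":0,"z":0,"rx":0,"ry":0,"rz":0},{"x":0,"y":0,"z":0,"rx":0,"ry":0,"rz":0},{"x":0,"y":0,"z":0,"rx":0,"ry":0,"rz":0},{"x":0,"y":0,"z":0,"rx":0,"ry":0,"rz":0}]' 60
python3 -m handwheel '[{"x":0,"y":0,"z":10,"rx":0,"ry":0,"rz":0},{"x":0,"y":0,"z":10,"rx":0,"ry":0,"rz":0},{"x":0,"y":0,"z":10,"rx":0,"ry":0,"rz":0},{"x":0,"y":0,"z":4,"rx":0,"ry":0,"rz":0},{"x":0,"y":0,"z":0,"rx":0,"ry":0,"rz":0}]' 
python3 chk.py 5 && python3 -m handwheel '[{"x":0,"y":0,"z":0,"rx":0,"ry":0,"rz":0},{"x":0,"y":0,"z":0,"rx":0,"ry":0,"rz":0},{"x":0,"y":0,"z":0,"rx":0,"ry":0,"rz":0},{"x":0,"y":0,"z":0,"rx":0,"ry":0,"rz":0},{"x":0,"y":0,"z":0,"rx":0,"ry":0,"rz":0}]' 15 60 && python3 -m handwheel '[{"x":0,"y":0,"z":0,"rx":0,"ry":0,"rz":0},{"x":0,"y":0,"z":0,"rx":0,"ry":0,"rz":0},{"x":0,"y":0,"z":0,"rx":0,"ry":0,"rz":0},{"x":0,"y":0,"z":0,"rx":0,"ry":0,"rz":0},{"x":0,"y":0,"z":0,"rx":0,"ry":0,"rz":0}]' 15 110
```

```text
t: 12.75
tool_pos: [0.424, 0.3135, 0.0279]
orientation: [-2.139, -2.3, 0.001]
ft_force: [-0.1, -0.8, -0.5]
gripper_width: 0.704
t: 13.25
tool_pos: [0.4237, 0.3133, -0.0067]
orientation: [-2.139, -2.3, 0.003]
ft_force: [0.3, -0.4, 0.3]
gripper_width: 0.7
z -0.0067 F [ 0.3 -0.4  0.3]
t: 13.75
tool_pos: [0.4245, 0.3138, -0.0051]
orientation: [2.139, 2.3, 0.001]
ft_force: [-1.6, -0.7, 6.6]
gripper_width: 0.336
t: 14.25
tool_pos: [0.4245, 0.3138, -0.0049]
orientation: [2.139, 2.3, 0.001]
ft_force: [-2.8, -1.5, 12.1]
gripper_width: 0.319
```

```bash

python3 -m handwheel '[{"x":0,"y":0,"z":-15,"rx":0,"ry":0,"rz":0},{"x":0,"y":0,"z":-25,"rx":0,"ry":0,"rz":0},{"x":0,"y":0,"z":-25,"rx":0,"ry":0,"rz":0},{"x":-10,"y":25,"z":-20,"rx":0,"ry":0,"rz":0},{"x":-10,"y":25,"z":0,"rx":0,"ry":0,"rz":0}]' 
python3 -m handwheel '[{"x":-10,"y":25,"z":0,"rx":0,"ry":0,"rz":0},{"x":-10,"y":20,"z":0,"rx":0,"ry":0,"rz":0},{"x":-3,"y":10,"z":10,"rx":0,"ry":0,"rz":0},{"x":0,"y":0,"z":7,"rx":0,"ry":0,"rz":0},{"x":0,"y":0,"z":0,"rx":0,"ry":0,"rz":0}]' 
cat > look.py <<'E'
from h import *
import sys
st(); print(xang())
cs={n:ctrl.camera(n) for n in ("wrist","scene","top")}
for n in sys.argv[2:]:
    obs=[]
    for k,c in cs.items():
        r=ctrl.spot_point(c,n); print(n,k,[(round(x["p"],2),np.round(x["centre"],1).tolist()) for x in r[:2]])
if sys.argv[1]!="-": save(cs["wrist"]["img"],sys.argv[1])
E
python3 - <<'E'
from h import *
st(); print(xang())
for k in ("wrist","scene","top"):
    c=ctrl.camera(k)
    for n,z in (("blade_tip",.0805),("notch",.0775),("cover_edge",.084),("opener",.0685),("cover_rib",.117)):
        print(k,n,[(round(x["p"],2),np.round(x["centre"],1).tolist(),at_z(c,x["centre"],z).round(4)[:2]) for x in ctrl.spot_point(c,n)[:2]])
    if k=="wrist": save(c["img"],"w4.png")
E
```

```text
t: 14.75
tool_pos: [0.4773, 0.2982, 0.0825]
orientation: [2.137, 2.301, 0.006]
ft_force: [0.1, -0.0, -1.9]
gripper_width: 0.323
t: 15.25
tool_pos: [0.5302, 0.278, 0.0607]
orientation: [-2.139, -2.299, 0.005]
ft_force: [-0.4, -0.4, -1.0]
gripper_width: 0.327
t 15.25 pos [0.5302 0.278  0.0607] rv [-2.139 -2.299  0.005] F [-0.4 -0.4 -1. ] g 0.327
94.14934003806827
wrist blade_tip []
wrist notch []
wrist cover_edge []
wrist opener [(0.8, [321.6, 326.6], array([0.5316, 0.2668]))]
wrist cover_rib []
scene blade_tip [(0.85, [327.4, 171.2], array([0.3331, 0.2007])), (0.59, [368.6, 213.9], array([0.5332, 0.1507]))]
scene notch [(0.62, [354.0, 223.9], array([0.539 , 0.1042]))]
scene cover_edge [(0.81, [352.9, 222.4], array([0.5405, 0.0996])), (0.54, [141.1, 267.9], array([ 0.4055, -0.3119]))]
scene opener [(0.67, [359.5, 173.2], array([0.373 , 0.2683])), (0.58, [403.8, 200.4], array([0.5285, 0.2624]))]
scene cover_rib [(0.93, [325.4, 228.4], array([0.5589, 0.0108])), (0.62, [324.0, 275.8], array([ 0.6716, -0.084 ]))]
top blade_tip [(0.82, [264.3, 237.8], array([0.5433, 0.1514]))]
top notch [(0.56, [283.9, 238.1], array([0.5434, 0.1028])), (0.46, [453.9, 296.3], array([ 0.3983, -0.3184]))]
top cover_edge [(0.96, [285.9, 234.6], array([0.5509, 0.0975])), (0.28, [317.0, 233.7], array([0.5536, 0.02  ]))]
top opener [(0.61, [218.0, 240.4], array([0.5386, 0.2683])), (0.46, [315.7, 235.8], array([0.5515, 0.0231]))]
top cover_rib [(0.75, [322.8, 233.5], array([0.5469, 0.0062]))]
```

View pics/w4.png

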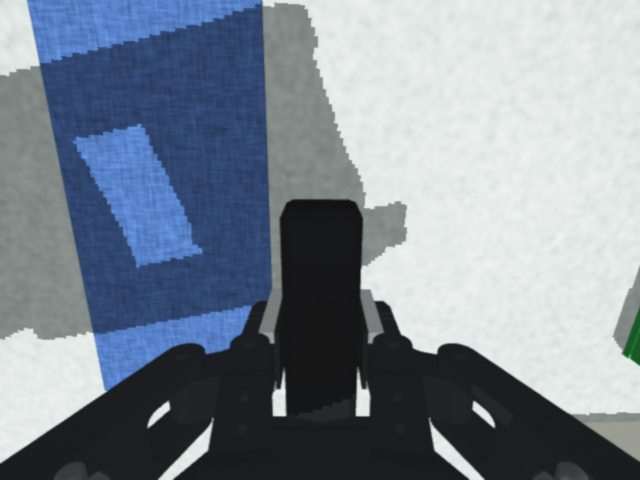

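```bash
python3 - <<'E'
from h import *
a=np.radians(4.16); ex=np.array([np.cos(a),np.sin(a),0]); ey=np.array([-np.sin(a),np.cos(a),0]); C=np.array([.552,.0122,0])
ims=[]
for k,(x0,y0,w,h) in (("top",(235,205,80,60)),("scene",(320,180,80,60))):
    c=ctrl.camera(k); im=cv2.resize(np.ascontiguousarray(c["img"][y0:y0+h,x0:x0+w]),(800,600),interpolation=3)
    def dot(p,col):
        q=(proj(c,p)-[x0,y0]+.5)*10; cv2.circle(im,(int(q[0]),int(q[1])),4,col,-1)
    for sx in (-18,18):
        dot(C+ey*.09+ex*sx/1000+[0,0,.0775],(255,0,0)); dot(C+ey*.09+ex*sx/1000+[0,0,.084],(255,0,0))
    dot(C+ey*.09+[0,0,.084],(255,0,255)); dot([.5395,.151,.0805],(0,255,0))
    for sx in(-76.5,76.5): dot(C+ey*.084+ex*sx/1000+[0,0,.087],(255,128,0))
    ims.append(im)
save(cv2.resize(np.vstack(ims),(600,900))[:, :] if 0 else np.vstack([cv2.resize(i,(400,300)) for i in ims]) if 0 else np.hstack([i[:, 100:] if j==0 else i[:,:] for j,i in enumerate(ims)])[:, :1500:2][::1] if 0 else np.hstack([cv2.resize(i,(400,600)) if 0 else cv2.resize(i[:,200:600],(400,600)) for i in ims]),"ins.png")
E
```

```text
(no output)
```

View pics/ins.png

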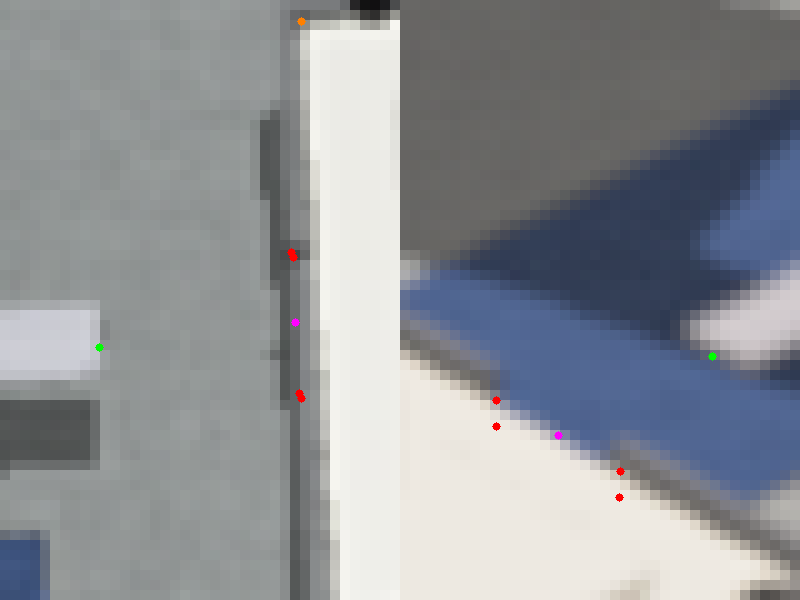

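The crop shows the blade (top, row 341) lined up with the notch axis (expected 338) and the notch gap in the rim matching the projected dots. Insert, watching force.

```bash

python3 -m handwheel '[{"x":-10,"y":0,"z":0,"rx":0,"ry":0,"rz":0},{"x":-10,"y":0,"z":0,"rx":0,"ry":0,"rz":0},{"x":-10,"y":0,"z":0,"rx":0,"ry":0,"rz":0},{"x":-10,"y":0,"z":0,"rx":0,"ry":0,"rz":0},{"x":0,"y":0,"z":0,"rx":0,"ry":0,"rz":0}]' |grep pos;  python3 chk.py 5 &&
python3 -m handwheel '[{"x":-5,"y":0,"z":0,"rx":0,"ry":0,"rz":0},{"x":-5,"y":0,"z":0,"rx":0,"ry":0,"rz":0},{"x":-5,"y":0,"z":0,"rx":0,"ry":0,"rz":0},{"x":0,"y":0,"z":0,"rx":0,"ry":0,"rz":0},{"x":0,"y":0,"z":0,"rx":0,"ry":0,"rz":0}]' |grep pos;  python3 chk.py 5 &&
python3 -m handwheel '[{"x":-4,"y":0,"z":0,"rx":0,"ry":0,"rz":0},{"x":-4,"y":0,"z":0,"rx":0,"ry":0,"rz":0},{"x":-4,"y":0,"z":0,"rx":0,"ry":0,"rz":0},{"x":0,"y":0,"z":0,"rx":0,"ry":0,"rz":0},{"x":0,"y":0,"z":0,"rx":0,"ry":0,"rz":0}]' |grep pos;  python3 chk.py 5 &&
python3 -m handwheel '[{"x":-4,"y":0,"z":0,"rx":0,"ry":0,"rz":0},{"x":-4,"y":0,"z":0,"rx":0,"ry":0,"rz":0},{"x":-4,"y":0,"z":0,"rx":0,"ry":0,"rz":0},{"x":0,"y":0,"z":0,"rx":0,"ry":0,"rz":0},{"x":0,"y":0,"z":0,"rx":0,"ry":0,"rz":0}]' |grep pos;  python3 chk.py 5 &&
python3 - <<'E'
from h import *
st()
for k in ("scene","top"):
    c=ctrl.camera(k)
    for n,z in (("blade_tip",.0805),("opener",.0685)): print(k,n,[(round(x["p"],2),at_z(c,x["centre"],z).round(4)[:2]) for x in ctrl.spot_point(c,n)[:2]])
E
```

```text
tool_pos: [0.535, 0.2368, 0.0624]
z 0.0624 F [-0.7  0.2  0. ]
tool_pos: [0.5361, 0.2235, 0.0624]
z 0.0624 F [-0.1  1.1 -0.1]
tool_pos: [0.537, 0.2114, 0.0624]
z 0.0624 F [ 0.4  0.2 -0.8]
tool_pos: [0.5379, 0.1994, 0.0624]
z 0.0624 F [ 0.4  1.4 -1.5]
t 18.25 pos [0.5379 0.1994 0.0624] rv [-2.14 -2.3   0.  ] F [ 0.4  1.4 -1.5] g 0.322
scene blade_tip [(0.49, array([0.3357, 0.1961]))]
scene opener [(0.79, array([0.538, 0.186])), (0.63, array([0.3657, 0.2609]))]
top blade_tip [(0.42, array([0.5526, 0.0703]))]
top opener [(0.5, array([ 0.7073, -0.0877])), (0.43, array([0.5481, 0.0951]))]
```

```bash

python3 -m handwheel '[{"x":0,"y":0,"z":1,"rx":0,"ry":0,"rz":0},{"x":0,"y":0,"z":1,"rx":0,"ry":0,"rz":0},{"x":0,"y":0,"z":1,"rx":0,"ry":0,"rz":0},{"x":0,"y":0,"z":0,"rx":0,"ry":0,"rz":0},{"x":0,"y":0,"z":0,"rx":0,"ry":0,"rz":0}]' - 120|grep pos;  python3 chk.py 8 &&
python3 -m handwheel '[{"x":-0.9,"y":0,"z":4.25,"rx":0,"ry":-2.5,"rz":0},{"x":-0.9,"y":0,"z":4.25,"rx":0,"ry":-2.5,"rz":0},{"x":-0.9,"y":0,"z":4.25,"rx":0,"ry":-2.5,"rz":0},{"x":0,"y":0,"z":0,"rx":0,"ry":0,"rz":0},{"x":0,"y":0,"z":0,"rx":0,"ry":0,"rz":0}]'; python3 - <<'E'
from h import *
s=st(); print(xang()); M=R.from_rotvec(s["orientation"]); print(M.as_matrix().round(3))
c=ctrl.camera("wrist"); print("cam in tool mm",(M.inv().apply(np.array(c["pose"])[:3,3]-s["tool_pos"])*1000).round(1))
E
```

```text
tool_pos: [0.5378, 0.1995, 0.0593]
z 0.0593 F [-0.3  0.2 -1.5]
t: 19.55
tool_pos: [0.5379, 0.1967, 0.0468]
orientation: [2.072, 2.23, -0.135]
ft_force: [-0.2, 0.2, 0.0]
gripper_width: 0.319
t 19.55 pos [0.5379 0.1967 0.0468] rv [ 2.072  2.23  -0.135] F [-0.2  0.2  0. ] g 0.319
94.19715848885228
[[-0.073  0.997  0.009]
 [ 0.989  0.073 -0.129]
 [-0.129 -0.    -0.992]]
cam in tool mm [  75.     0.2 -155. ]
```

```bash

python3 -m handwheel '[{"x":-0.9,"y":0,"z":4.25,"rx":0,"ry":-2.5,"rz":0},{"x":-0.9,"y":0,"z":4.25,"rx":0,"ry":-2.5,"rz":0},{"x":0,"y":0,"z":0,"rx":0,"ry":0,"rz":0},{"x":0,"y":0,"z":0,"rx":0,"ry":0,"rz":0},{"x":0,"y":0,"z":0,"rx":0,"ry":0,"rz":0}]' >/dev/null; python3 chk.py 40 &&
python3 -m handwheel '[{"x":-0.9,"y":0,"z":4.25,"rx":0,"ry":-2.5,"rz":0},{"x":-0.9,"y":0,"z":4.25,"rx":0,"ry":-2.5,"rz":0},{"x":0,"y":0,"z":0,"rx":0,"ry":0,"rz":0},{"x":0,"y":0,"z":0,"rx":0,"ry":0,"rz":0},{"x":0,"y":0,"z":0,"rx":0,"ry":0,"rz":0}]' >/dev/null; python3 chk.py 40 ; python3 - <<'E'
from h import *
s=st(); print(R.from_rotvec(s["orientation"]).as_matrix()[:,2].round(3))
for k in ("top","scene"):
    c=ctrl.camera(k); print(k,[(round(x["p"],2),np.round(x["centre"],1).tolist()) for n in ("cover_rib","cover_edge") for x in ctrl.spot_point(c,n)[:1]])
E
```

```text
z 0.0389 F [-1.3  2.1 -0.9]
z 0.0311 F [-0.   0.4 -1. ]
t 20.6 pos [0.5386 0.1894 0.0311] rv [ 1.978  2.126 -0.303] F [-0.   0.4 -1. ] g 0.321
[ 0.022 -0.298 -0.954]
top [(0.61, [320.6, 231.1]), (0.96, [284.4, 234.8])]
scene [(0.66, [322.7, 225.6]), (0.76, [355.2, 221.3])]
```

```bash
python3 - <<'E'
from h import *
c=ctrl.camera("scene"); t=ctrl.camera("top")
a=cv2.resize(c["img"][160:300,270:430],(457,400),interpolation=3); b=cv2.resize(t["img"][190:290,210:295],(340,400),interpolation=3)
save(np.hstack([a,b]),"lev.png")
E
```

```text
(no output)
```

View pics/lev.png

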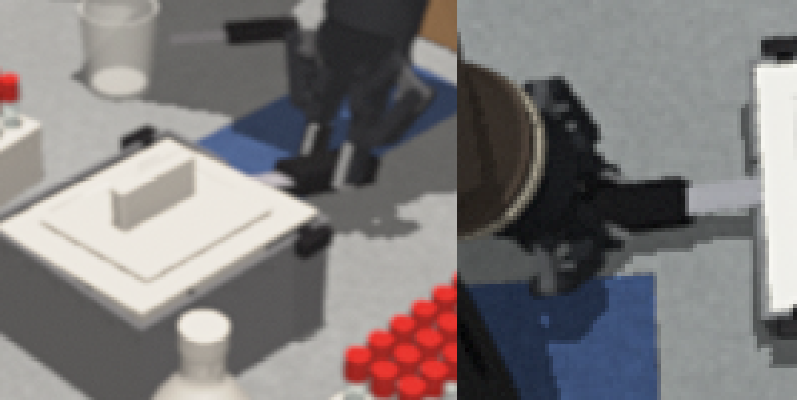

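```bash
cat > tm.py <<'E'
from h import *
# vertical/horizontal shift of cover patches (scene) versus the first picture
a=cv2.cvtColor(cv2.imread("pics/scene0.png"),6); c=ctrl.camera("scene"); b=cv2.cvtColor(c["img"],7)
C=np.array([.552,.0122,0]); A=np.radians(4.16); ex=np.array([np.cos(A),np.sin(A),0]); ey=np.array([-np.sin(A),np.cos(A),0])
for n,(x,y,z,r) in {"rib":(0,0,.117,14),"+y+x corner":(72,80,.087,7),"+y-x corner":(-72,80,.087,7),"panel +y edge":(40,55,.092,7),"-y+x corner":(72,-80,.087,7),"case front":(82,0,.05,12)}.items():
    q=proj(c,C+ex*x/1e3+ey*y/1e3+[0,0,z]).round().astype(int)
    U=cv2.resize(a,None,fx=4,fy=4,interpolation=2);V=cv2.resize(b,None,fx=4,fy=4,interpolation=2)
    T=U[(q[1]-r)*4:(q[1]+r)*4,(q[0]-r)*4:(q[0]+r)*4]; S=V[(q[1]-r-8)*4:(q[1]+r+8)*4,(q[0]-r-8)*4:(q[0]+r+8)*4]
    m=cv2.matchTemplate(S,T,5); _,v,_,l=cv2.minMaxLoc(m); print(n,q,"shift px",l[0]/4-8,l[1]/4-8,round(v,2))
E
python3 tm.py
```

```text
rib [324 227] shift px -0.5 -1.75 0.8
+y+x corner [378 238] shift px -5.75 0.25 0.79
+y-x corner [328 210] shift px 0.25 -0.25 1.0
panel +y edge [357 235] shift px -0.5 -4.0 0.96
-y+x corner [319 273] shift px -0.25 -3.5 0.97
case front [353 272] shift px 0.0 0.0 1.0
```

The cover's panel rose ~4 px (≈9 mm) while the case stands still: it has popped. A little more for certainty, then check that it stays after backing off.

```bash

python3 -m handwheel '[{"x":-0.9,"y":0,"z":4.25,"rx":0,"ry":-2.5,"rz":0},{"x":-0.9,"y":0,"z":4.25,"rx":0,"ry":-2.5,"rz":0},{"x":-0.9,"y":0,"z":4.25,"rx":0,"ry":-2.5,"rz":0},{"x":0,"y":0,"z":0,"rx":0,"ry":0,"rz":0},{"x":0,"y":0,"z":0,"rx":0,"ry":0,"rz":0}]' >/dev/null; python3 chk.py 40; python3 tm.py
python3 -m handwheel '[{"x":0.9,"y":0,"z":-4.25,"rx":0,"ry":2.5,"rz":0},{"x":0.9,"y":0,"z":-4.25,"rx":0,"ry":2.5,"rz":0},{"x":0.9,"y":0,"z":-4.25,"rx":0,"ry":2.5,"rz":0},{"x":0.9,"y":0,"z":-4.25,"rx":0,"ry":2.5,"rz":0},{"x":0.9,"y":0,"z":-4.25,"rx":0,"ry":2.5,"rz":0}]' >/dev/null
python3 -m handwheel '[{"x":0.9,"y":0,"z":-4.25,"rx":0,"ry":2.5,"rz":0},{"x":0.9,"y":0,"z":-4.25,"rx":0,"ry":2.5,"rz":0},{"x":0.9,"y":0,"z":-4.25,"rx":0,"ry":2.5,"rz":0},{"x":0.9,"y":0,"z":-4.25,"rx":0,"ry":2.5,"rz":0},{"x":0.9,"y":0,"z":-4.25,"rx":0,"ry":2.5,"rz":0}]' >/dev/null
python3 chk.py 10; python3 tm.py; python3 - <<'E'
from h import *
st()
E
```

```text
z 0.0196 F [-0.7  3.  -1. ]
rib [324 227] shift px -0.75 -2.5 0.63
+y+x corner [378 238] shift px -6.25 -2.0 0.81
+y-x corner [328 210] shift px 0.25 -0.5 0.98
panel +y edge [357 235] shift px -1.25 -6.0 0.98
-y+x corner [319 273] shift px 0.25 1.5 0.99
case front [353 272] shift px 0.0 0.0 1.0
z 0.0595 F [ 0.1  0.1 -1.2]
rib [324 227] shift px -1.0 -1.5 0.78
+y+x corner [378 238] shift px -6.25 0.5 0.79
+y-x corner [328 210] shift px 0.0 -0.25 0.92
panel +y edge [357 235] shift px -0.75 -4.0 0.98
-y+x corner [319 273] shift px -1.0 -3.5 0.97
case front [353 272] shift px 0.0 0.0 1.0
t 22.65 pos [0.5383 0.2006 0.0601] rv [-2.139 -2.298 -0.008] F [ 1.  -1.5 -0.7] g 0.32
```

Popped and staying. Withdraw and lay the opener back on the mat.

```bash

python3 -m handwheel '[{"x":10,"y":0,"z":0,"rx":0,"ry":0,"rz":0},{"x":20,"y":0,"z":0,"rx":0,"ry":0,"rz":0},{"x":25,"y":0,"z":0,"rx":0,"ry":0,"rz":0},{"x":25,"y":0,"z":0,"rx":0,"ry":0,"rz":0},{"x":20,"y":-15,"z":0,"rx":0,"ry":0,"rz":0}]' |grep pos
python3 -m handwheel '[{"x":20,"y":-25,"z":0,"rx":0,"ry":0,"rz":0},{"x":0,"y":-25,"z":0,"rx":0,"ry":0,"rz":0},{"x":0,"y":-25,"z":0,"rx":0,"ry":0,"rz":0},{"x":0,"y":-8,"z":20,"rx":0,"ry":0,"rz":0},{"x":0,"y":0,"z":20,"rx":0,"ry":0,"rz":0}]' |grep pos
python3 -m handwheel '[{"x":0,"y":0,"z":10,"rx":0,"ry":0,"rz":0},{"x":0,"y":0,"z":6,"rx":0,"ry":0,"rz":0},{"x":0,"y":0,"z":4,"rx":0,"ry":0,"rz":0},{"x":0,"y":0,"z":0,"rx":0,"ry":0,"rz":0},{"x":0,"y":0,"z":0,"rx":0,"ry":0,"rz":0}]'; python3 chk.py 30; python3 tm.py | grep panel
```

```text
tool_pos: [0.5168, 0.3022, 0.0588]
tool_pos: [0.4299, 0.3147, 0.0187]
t: 24.15
tool_pos: [0.4316, 0.314, -0.001]
orientation: [2.14, 2.3, 0.001]
ft_force: [0.0, 0.4, -0.2]
gripper_width: 0.32
z -0.001 F [ 0.   0.4 -0.2]
panel +y edge [357 235] shift px -1.0 -3.75 0.98
```

```bash

python3 -m handwheel '[{"x":0,"y":0,"z":2,"rx":0,"ry":0,"rz":0},{"x":0,"y":0,"z":0,"rx":0,"ry":0,"rz":0},{"x":0,"y":0,"z":0,"rx":0,"ry":0,"rz":0},{"x":0,"y":0,"z":0,"rx":0,"ry":0,"rz":0},{"x":0,"y":0,"z":0,"rx":0,"ry":0,"rz":0}]' 60 |grep pos
python3 -m handwheel '[{"x":0,"y":0,"z":0,"rx":0,"ry":0,"rz":0},{"x":0,"y":0,"z":-20,"rx":0,"ry":0,"rz":0},{"x":0,"y":0,"z":-45,"rx":0,"ry":0,"rz":0},{"x":0,"y":0,"z":-45,"rx":0,"ry":0,"rz":0},{"x":0,"y":0,"z":-45,"rx":0,"ry":0,"rz":0}]' |grep pos
python3 -m handwheel '[{"x":-39,"y":12.3,"z":0,"rx":0,"ry":0,"rz":0},{"x":-39,"y":12.3,"z":0,"rx":0,"ry":0,"rz":0},{"x":-39,"y":12.3,"z":0,"rx":0,"ry":0,"rz":0},{"x":-39,"y":12.3,"z":0,"rx":0,"ry":0,"rz":0},{"x":-39,"y":12.3,"z":0,"rx":0,"ry":0,"rz":0}]' |grep pos
python3 -m handwheel '[{"x":-39,"y":12.3,"z":0,"rx":0,"ry":0,"rz":0},{"x":-39,"y":12.3,"z":0,"rx":0,"ry":0,"rz":0},{"x":-37,"y":12.3,"z":0,"rx":0,"ry":0,"rz":0},{"x":0,"y":0,"z":0,"rx":0,"ry":0,"rz":0},{"x":0,"y":0,"z":0,"rx":0,"ry":0,"rz":0}]' |grep pos
python3 - <<'E'
from h import *
st(); c=ctrl.camera("wrist"); save(c["img"],"w5.png")
print([(round(x["p"],2),x["centre"],at_z(c,x["centre"],.121).round(4)) for x in ctrl.spot_point(c,"cover_rib")[:2]])
t=ctrl.camera("top"); print("opener top",[(round(x["p"],2),at_z(t,x["centre"],.003).round(3)) for x in ctrl.spot_point(t,"opener")[:2]])
for r in ctrl.silhouettes(c,"cover")[:1]:
    m=r["pixels"].astype(np.uint8); cn=max(cv2.findContours(m,0,2)[0],key=cv2.contourArea)[:,0,:]
    print(r["p"],cv2.minAreaRect(np.array([at_z(c,q,.09)[:2]*1000 for q in cn],np.float32)),cn.min(0),cn.max(0))
E
```

```text
tool_pos: [0.4313, 0.3139, -0.0033]
tool_pos: [0.4309, 0.3136, 0.1532]
tool_pos: [0.5071, 0.1223, 0.1518]
tool_pos: [0.5518, 0.0111, 0.1514]
t 26.2 pos [0.5518 0.0111 0.1514] rv [-2.141 -2.298  0.   ] F [-0.2 -0.4 -0.7] g 0.703
[(0.72, [312.2, 267.4], array([0.547 , 0.0133, 0.121 ]))]
opener top [(0.58, array([0.434, 0.295, 0.003]))]
0.98 ((553.0328369140625, 10.942222595214844), (153.87469482421875, 172.1995391845703), 3.815512180328369) [187 108] [461 371]
```

View pics/w5.png

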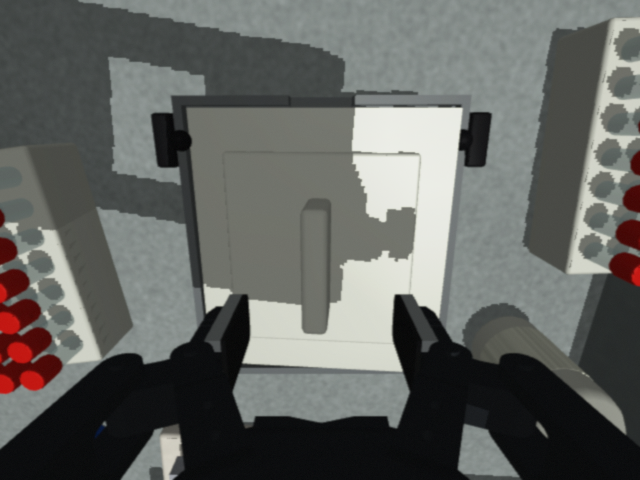

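```bash
python3 - <<'E'
from h import *
t=ctrl.camera("top");s=ctrl.camera("scene");w=ctrl.camera("wrist")
for n in("spray","tube_rack2"):
    print(n,"top",[(round(x["p"],2),at_z(t,x["centre"],0).round(3)) for x in ctrl.spot_point(t,n)[:2]],"scene",[(round(x["p"],2),at_z(s,x["centre"],0).round(3)) for x in ctrl.spot_point(s,n)[:2]],"wr",[(round(x["p"],2),at_z(w,x["centre"],0).round(3)) for x in ctrl.spot_point(w,n)[:2]])
print(at_z(w,(495,325),.17),at_z(t,(368,153),.17))
c=w
for r in ctrl.silhouettes(s,"tray_floor")[:1]: print(r["centre"])
E
```

```text
spray top [] scene [(0.58, array([ 0.73 , -0.102,  0.   ]))] wr [(0.95, array([ 0.735, -0.099,  0.   ]))]
tube_rack2 top [] scene [(0.67, array([ 0.765,  0.083, -0.   ]))] wr [(0.91, array([0.763, 0.082, 0.   ]))]
[0.6251852  0.01374621 0.17      ] [ 0.7335483  -0.10115115  0.17      ]
[160.7, 311.7]
```

Rib at (315,265), slightly left of the jaw centre; bottle at (0.733,−0.10) well clear. Grip the rib.

```bash

python3 -m handwheel '[{"x":1,"y":-2,"z":20,"rx":0,"ry":0,"rz":0},{"x":0,"y":0,"z":20,"rx":0,"ry":0,"rz":0},{"x":0,"y":0,"z":15,"rx":0,"ry":0,"rz":0},{"x":0,"y":0,"z":6,"rx":0,"ry":0,"rz":0},{"x":0,"y":0,"z":0,"rx":0,"ry":0,"rz":0}]' |grep pos; python3 chk.py 6 &&
python3 -m handwheel '[{"x":0,"y":0,"z":0,"rx":0,"ry":0,"rz":0},{"x":0,"y":0,"z":0,"rx":0,"ry":0,"rz":0},{"x":0,"y":0,"z":0,"rx":0,"ry":0,"rz":0},{"x":0,"y":0,"z":0,"rx":0,"ry":0,"rz":0},{"x":0,"y":0,"z":0,"rx":0,"ry":0,"rz":0}]' 3 60 && 
python3 -m handwheel '[{"x":0,"y":0,"z":0,"rx":0,"ry":0,"rz":0},{"x":0,"y":0,"z":0,"rx":0,"ry":0,"rz":0},{"x":0,"y":0,"z":0,"rx":0,"ry":0,"rz":0},{"x":0,"y":0,"z":0,"rx":0,"ry":0,"rz":0},{"x":0,"y":0,"z":0,"rx":0,"ry":0,"rz":0}]' 3 80
```

```text
tool_pos: [0.5494, 0.0126, 0.09]
z 0.09 F [ 0.4 -0.1  0.1]
t: 27.95
tool_pos: [0.5505, 0.0125, 0.0912]
orientation: [2.139, 2.3, 0.002]
ft_force: [-0.4, -2.4, 5.4]
gripper_width: 0.158
t: 28.45
tool_pos: [0.5502, 0.0128, 0.0907]
orientation: [2.139, 2.3, 0.001]
ft_force: [3.6, 4.0, 0.4]
gripper_width: 0.15
```

```bash

python3 -m handwheel '[{"x":0,"y":0,"z":-3,"rx":0,"ry":0,"rz":0},{"x":0,"y":0,"z":-4,"rx":0,"ry":0,"rz":0},{"x":0,"y":0,"z":-5,"rx":0,"ry":0,"rz":0},{"x":0,"y":0,"z":-5,"rx":0,"ry":0,"rz":0},{"x":0,"y":0,"z":0,"rx":0,"ry":0,"rz":0}]' |grep -E "pos|wid"; python3 chk.py 15 &&
python3 -m handwheel '[{"x":0,"y":0,"z":-20,"rx":0,"ry":0,"rz":0},{"x":0,"y":0,"z":-20,"rx":0,"ry":0,"rz":0},{"x":0,"y":0,"z":-10,"rx":0,"ry":0,"rz":0},{"x":20,"y":10,"z":0,"rx":0,"ry":0,"rz":0},{"x":25,"y":10,"z":0,"rx":0,"ry":0,"rz":0}]' |grep -E "pos|wid"; python3 chk.py 15; python3 tm.py
```

```text
tool_pos: [0.55, 0.0126, 0.1084]
gripper_width: 0.151
z 0.1084 F [ 0.2 -0.3 -1.5]
tool_pos: [0.5667, 0.0588, 0.1579]
gripper_width: 0.149
z 0.1579 F [ 0.5  0.3 -1.4]
rib [324 227] shift px -6.75 -8.0 0.32
+y+x corner [378 238] shift px -2.5 3.25 0.67
+y-x corner [328 210] shift px 8.0 -2.0 0.61
panel +y edge [357 235] shift px -8.0 -5.25 0.73
-y+x corner [319 273] shift px 0.0 1.0 1.0
case front [353 272] shift px 0.0 0.0 0.99
```

```bash

python3 -m handwheel '[{"x":35,"y":14.8,"z":0,"rx":0,"ry":0,"rz":0},{"x":35,"y":14.8,"z":0,"rx":0,"ry":0,"rz":0},{"x":35,"y":14.8,"z":0,"rx":0,"ry":0,"rz":0},{"x":35,"y":14.8,"z":0,"rx":0,"ry":0,"rz":0},{"x":35,"y":14.8,"z":0,"rx":0,"ry":0,"rz":0}]' |grep -E "pos|wid"
python3 -m handwheel '[{"x":35,"y":14.8,"z":0,"rx":0,"ry":0,"rz":0},{"x":0,"y":0,"z":40,"rx":0,"ry":0,"rz":0},{"x":0,"y":0,"z":40,"rx":0,"ry":0,"rz":0},{"x":0,"y":0,"z":35,"rx":0,"ry":0,"rz":0},{"x":0,"y":0,"z":15,"rx":0,"ry":0,"rz":0}]' |grep -E "pos|wid"
python3 -m handwheel '[{"x":0,"y":0,"z":8,"rx":0,"ry":0,"rz":0},{"x":0,"y":0,"z":5,"rx":0,"ry":0,"rz":0},{"x":0,"y":0,"z":0,"rx":0,"ry":0,"rz":0},{"x":0,"y":0,"z":0,"rx":0,"ry":0,"rz":0},{"x":0,"y":0,"z":0,"rx":0,"ry":0,"rz":0}]' |grep -E "pos|wid";python3 chk.py 4 &&
python3 -m handwheel '[{"x":0,"y":0,"z":2,"rx":0,"ry":0,"rz":0},{"x":0,"y":0,"z":2,"rx":0,"ry":0,"rz":0},{"x":0,"y":0,"z":0,"rx":0,"ry":0,"rz":0},{"x":0,"y":0,"z":0,"rx":0,"ry":0,"rz":0},{"x":0,"y":0,"z":0,"rx":0,"ry":0,"rz":0}]' >/dev/null;python3 chk.py 4 &&
python3 -m handwheel '[{"x":0,"y":0,"z":2,"rx":0,"ry":0,"rz":0},{"x":0,"y":0,"z":2,"rx":0,"ry":0,"rz":0},{"x":0,"y":0,"z":0,"rx":0,"ry":0,"rz":0},{"x":0,"y":0,"z":0,"rx":0,"ry":0,"rz":0},{"x":0,"y":0,"z":0,"rx":0,"ry":0,"rz":0}]' >/dev/null;python3 chk.py 4 &&
python3 -m handwheel '[{"x":0,"y":0,"z":2,"rx":0,"ry":0,"rz":0},{"x":0,"y":0,"z":2,"rx":0,"ry":0,"rz":0},{"x":0,"y":0,"z":0,"rx":0,"ry":0,"rz":0},{"x":0,"y":0,"z":0,"rx":0,"ry":0,"rz":0},{"x":0,"y":0,"z":0,"rx":0,"ry":0,"rz":0}]' >/dev/null;python3 chk.py 4
```

```text
tool_pos: [0.6276, 0.2403, 0.1571]
gripper_width: 0.149
tool_pos: [0.6375, 0.274, 0.0237]
gripper_width: 0.147
tool_pos: [0.6406, 0.2751, 0.0159]
gripper_width: 0.15
z 0.0159 F [-0.3 -0.4 -2.2]
z 0.0106 F [-0.1 -0.3 -2.8]
z 0.0066 F [ 0.6  0.1 -1. ]
z 0.0029 F [2.3 2.7 3.3]
```

Contact with the bench. Release, rise, and go back above the case to look in.

```bash

python3 -m handwheel '[{"x":0,"y":0,"z":0,"rx":0,"ry":0,"rz":0},{"x":0,"y":0,"z":0,"rx":0,"ry":0,"rz":0},{"x":0,"y":0,"z":0,"rx":0,"ry":0,"rz":0},{"x":0,"y":0,"z":0,"rx":0,"ry":0,"rz":0},{"x":0,"y":0,"z":0,"rx":0,"ry":0,"rz":0}]' 50 |grep -E "pos|wid"
python3 -m handwheel '[{"x":0,"y":0,"z":-20,"rx":0,"ry":0,"rz":0},{"x":0,"y":0,"z":-45,"rx":0,"ry":0,"rz":0},{"x":0,"y":0,"z":-45,"rx":0,"ry":0,"rz":0},{"x":0,"y":0,"z":-45,"rx":0,"ry":0,"rz":0},{"x":0,"y":0,"z":-45,"rx":0,"ry":0,"rz":0}]' |grep -E "pos|wid"
python3 -m handwheel '[{"x":-36,"y":-15.5,"z":0,"rx":0,"ry":0,"rz":0},{"x":-36,"y":-15.5,"z":0,"rx":0,"ry":0,"rz":0},{"x":-36,"y":-15.5,"z":0,"rx":0,"ry":0,"rz":0},{"x":-36,"y":-15.5,"z":0,"rx":0,"ry":0,"rz":0},{"x":-36,"y":-15.5,"z":0,"rx":0,"ry":0,"rz":0}]' |grep -E "pos|wid"
python3 -m handwheel '[{"x":-36,"y":-15.5,"z":0,"rx":0,"ry":0,"rz":0},{"x":-36,"y":-15.5,"z":0,"rx":0,"ry":0,"rz":0},{"x":0,"y":0,"z":0,"rx":0,"ry":0,"rz":0},{"x":0,"y":0,"z":0,"rx":0,"ry":0,"rz":0},{"x":0,"y":0,"z":0,"rx":0,"ry":0,"rz":0}]' 
python3 - <<'E'
from h import *
st(); c=ctrl.camera("wrist"); t=ctrl.camera("top")
A=np.radians(4); ex=np.array([np.cos(A),np.sin(A),0]); ey=np.array([-np.sin(A),np.cos(A),0]); C=np.array([.552,.0115,0])
for n in ["cartridge%d"%i for i in range(1)]:
    for k,cc in(("wrist",c),("top",t)):
        print(k,[(round(x["p"],2),[round(float(v@(at_z(cc,x["centre"],.042)-C))*1000) for v in (ex,ey)]) for x in ctrl.spot_point(cc,n)])
for r in ctrl.silhouettes(c,"cartridge0"):
    m=r["pixels"].astype(np.uint8); cn=max(cv2.findContours(m,0,2)[0],key=cv2.contourArea)[:,0,:]; q=cv2.minAreaRect(np.array([at_z(c,p,.082)[:2]*1000 for p in cn],np.float32))
    print("sil",round(r["p"],2),np.round(r["centre"]),np.round(q[0]),np.round(q[1]),round(q[2],1))
for r in ctrl.silhouettes(t,"cover")[:2]:
    m=r["pixels"].astype(np.uint8); cn=max(cv2.findContours(m,0,2)[0],key=cv2.contourArea)[:,0,:]; print("cover",r["p"],cv2.minAreaRect(np.array([at_z(t,p,.003)[:2]*1000 for p in cn],np.float32)))
im=c["img"].copy(); h=cv2.resize(im,(480,360)); b=cv2.resize(t["img"][190:310,170:280],(320,349)); b=cv2.copyMakeBorder(b,0,11,0,0,0)
save(np.hstack([h,b]),"in.png")
E
```

```text
tool_pos: [0.6398, 0.2748, 0.0025]
gripper_width: 0.584
tool_pos: [0.6395, 0.2747, 0.2045]
gripper_width: 0.584
tool_pos: [0.5748, 0.0884, 0.2027]
gripper_width: 0.586
t: 34.5
tool_pos: [0.5503, 0.0162, 0.2027]
orientation: [2.139, 2.3, 0.001]
ft_force: [0.0, 0.2, 0.2]
gripper_width: 0.587
t 34.5 pos [0.5503 0.0162 0.2027] rv [2.139e+00 2.300e+00 1.000e-03] F [0.  0.2 0.2] g 0.587
wrist [(0.9, [-30, 38]), (0.6, [29, -35]), (0.59, [28, 43])]
top [(0.51, [24, -42])]
sil 0.89 [284. 181.] [523.  49.] [30. 64.] 6.0
sil 0.8 [357. 269.] [580. -17.] [30. 72.] 1.5
sil 0.56 [359. 177.] [574.  56.] [29. 64.] 3.1
cover 0.73 ((638.4564208984375, 273.72210693359375), (153.756103515625, 168.21282958984375), 5.008110046386719)
```

View pics/in.png

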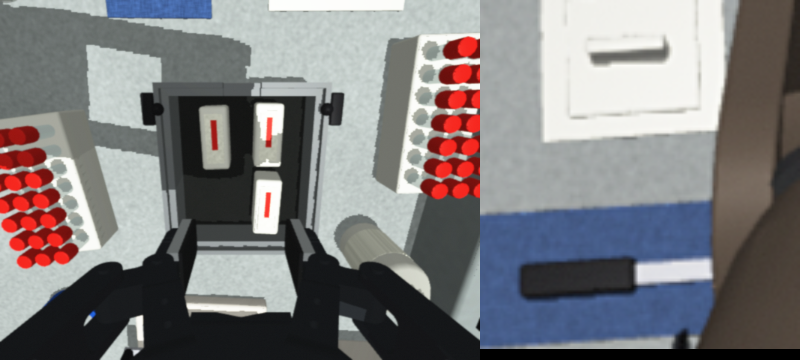

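Three cartridges (1, 2, 3) in the case: crop centres (267,205), (214,138), (268,135); cover flat on the bench at (0.638,0.274), opener on mat. Fetch cartridge1 first.

```bash

python3 -m handwheel '[{"x":-20,"y":15,"z":0,"rx":0,"ry":0,"rz":0},{"x":-18.5,"y":14,"z":0,"rx":0,"ry":0,"rz":0},{"x":0,"y":0,"z":30,"rx":0,"ry":0,"rz":0},{"x":0,"y":0,"z":30,"rx":0,"ry":0,"rz":0},{"x":0,"y":0,"z":0,"rx":0,"ry":0,"rz":0}]' 42 |grep -E "pos|wid"
python3 - <<'E'
from h import *
s=st(); c=ctrl.camera("wrist"); save(c["img"],"w6.png")
print([(round(x["p"],2),x["centre"],at_z(c,x["centre"],.042).round(4)) for x in ctrl.spot_point(c,"cartridge0")])
for r in ctrl.silhouettes(c,"cartridge0"):
    m=r["pixels"].astype(np.uint8); cn=max(cv2.findContours(m,0,2)[0],key=cv2.contourArea)[:,0,:]; q=cv2.minAreaRect(np.array([at_z(c,p,.082)[:2]*1000 for p in cn],np.float32))
    print("sil",round(r["p"],2),np.round(r["centre"]),np.round(q[0]),np.round(q[1]),round(q[2],1))
E
```

```text
tool_pos: [0.5793, -0.0203, 0.1394]
gripper_width: 0.49
t 35.3 pos [ 0.5793 -0.0203  0.1394] rv [-2.136 -2.297  0.006] F [-0.6  0.3  1.6] g 0.49
[(0.94, [238.3, 136.5], array([0.519 , 0.0451, 0.042 ])), (0.92, [328.0, 240.2], array([ 0.5842, -0.0224,  0.042 ])), (0.76, [329.4, 125.9], array([0.5789, 0.0562, 0.042 ]))]
sil 0.72 [327. 249.] [582. -19.] [28. 70.] 0.8
sil 0.6 [232. 131.] [525.  48.] [33. 63.] 5.9
sil 0.58 [325. 123.] [576.  55.] [27. 63.] 3.2
```

```bash

python3 -m handwheel '[{"x":-1,"y":2,"z":30,"rx":0,"ry":0,"rz":0},{"x":0,"y":0,"z":25,"rx":0,"ry":0,"rz":0},{"x":0,"y":0,"z":20,"rx":0,"ry":0,"rz":0},{"x":0,"y":0,"z":12,"rx":0,"ry":0,"rz":0},{"x":0,"y":0,"z":0,"rx":0,"ry":0,"rz":0}]' |grep -E "pos|wid"; python3 chk.py 6 &&
python3 -m handwheel '[{"x":0,"y":0,"z":5,"rx":0,"ry":0,"rz":0},{"x":0,"y":0,"z":4,"rx":0,"ry":0,"rz":0},{"x":0,"y":0,"z":0,"rx":0,"ry":0,"rz":0},{"x":0,"y":0,"z":0,"rx":0,"ry":0,"rz":0},{"x":0,"y":0,"z":0,"rx":0,"ry":0,"rz":0}]' |grep -E "pos|wid"; python3 chk.py 6 &&
python3 -m handwheel '[{"x":0,"y":0,"z":0,"rx":0,"ry":0,"rz":0},{"x":0,"y":0,"z":0,"rx":0,"ry":0,"rz":0},{"x":0,"y":0,"z":0,"rx":0,"ry":0,"rz":0},{"x":0,"y":0,"z":0,"rx":0,"ry":0,"rz":0},{"x":0,"y":0,"z":0,"rx":0,"ry":0,"rz":0}]' 15 60 &&
python3 -m handwheel '[{"x":0,"y":0,"z":-5,"rx":0,"ry":0,"rz":0},{"x":0,"y":0,"z":-20,"rx":0,"ry":0,"rz":0},{"x":0,"y":0,"z":-25,"rx":0,"ry":0,"rz":0},{"x":0,"y":0,"z":-30,"rx":0,"ry":0,"rz":0},{"x":0,"y":0,"z":-30,"rx":0,"ry":0,"rz":0}]'
```

```text
tool_pos: [0.5836, -0.0214, 0.0555]
gripper_width: 0.491
z 0.0555 F [0.2 0.5 0.7]
tool_pos: [0.5839, -0.0215, 0.047]
gripper_width: 0.494
z 0.047 F [-0.3  1.1  0.8]
t: 36.95
tool_pos: [0.584, -0.0215, 0.0471]
orientation: [2.139, 2.3, 0.001]
ft_force: [-0.5, 0.8, 5.7]
gripper_width: 0.316
t: 37.45
tool_pos: [0.5833, -0.0215, 0.1579]
orientation: [-2.139, -2.3, 0.001]
ft_force: [0.9, 0.6, -0.5]
gripper_width: 0.313
```

```bash

python3 -m handwheel '[{"x":-34,"y":-8,"z":0,"rx":0,"ry":0,"rz":0},{"x":-34,"y":-8,"z":0,"rx":0,"ry":0,"rz":0},{"x":-34,"y":-8,"z":0,"rx":0,"ry":0,"rz":0},{"x":-34,"y":-8,"z":0,"rx":0,"ry":0,"rz":0},{"x":-34,"y":-8,"z":0,"rx":0,"ry":0,"rz":0}]' |grep -E "pos|wid"
python3 -m handwheel '[{"x":-34,"y":-7,"z":0,"rx":0,"ry":0,"rz":0},{"x":-34,"y":-7,"z":0,"rx":0,"ry":0,"rz":0},{"x":0,"y":0,"z":0,"rx":0,"ry":0,"rz":0},{"x":0,"y":0,"z":0,"rx":0,"ry":0,"rz":0},{"x":0,"y":0,"z":0,"rx":0,"ry":0,"rz":0}]' |grep -E "pos|wid"
python3 - <<'E'
from h import *
st(); ob={}
for k in ("wrist","top","scene"):
    c=ctrl.camera(k)
    for n in ("tray_floor","lift_grip"):
        r=ctrl.spot_point(c,n); print(k,n,[(round(x["p"],2),np.round(x["centre"],1).tolist(),at_z(c,x["centre"],.032 if n=="tray_floor" else .082).round(3).tolist()) for x in r[:2]])
    if k=="wrist": a=c["img"]
    if k=="top": b=c["img"][180:320,380:530]
save(np.hstack([cv2.resize(a,(440,330)),cv2.resize(b,(354,330),interpolation=3)]),"tray.png")
E
```

```text
tool_pos: [0.5557, -0.1952, 0.157]
gripper_width: 0.313
tool_pos: [0.5469, -0.2621, 0.1567]
gripper_width: 0.316
t 38.45 pos [ 0.5469 -0.2621  0.1567] rv [-2.139 -2.3   -0.   ] F [ 0.3 -0.3 -0. ] g 0.316
wrist tray_floor [(0.84, [275.4, 284.2], [0.513, -0.314, 0.032])]
wrist lift_grip [(0.83, [105.6, 305.6], [0.401, -0.316, 0.082])]
top tray_floor [(0.51, [190.7, 211.2], [0.624, 0.351, 0.032])]
top lift_grip []
scene tray_floor [(0.85, [172.5, 315.1], [0.505, -0.306, 0.032])]
scene lift_grip [(0.59, [141.1, 270.7], [0.411, -0.315, 0.082])]
```

View pics/tray.png

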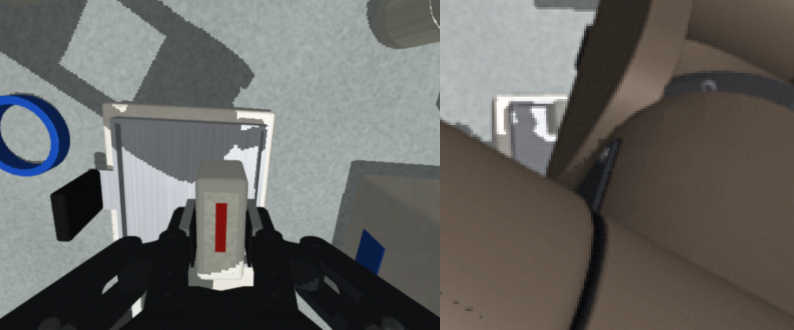

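Wrist view: tray inner corners at raw ≈(175,178),(387,182) → tray centre ≈(0.514,−0.310), yaw 3°. Cartridge is over the planned spot; lower it.

```bash

python3 -m handwheel '[{"x":0,"y":0,"z":35,"rx":0,"ry":0,"rz":0},{"x":0,"y":0,"z":35,"rx":0,"ry":0,"rz":0},{"x":0,"y":0,"z":25,"rx":0,"ry":0,"rz":0},{"x":0,"y":0,"z":13,"rx":0,"ry":0,"rz":0},{"x":0,"y":0,"z":0,"rx":0,"ry":0,"rz":0}]' |grep -E "pos|wid"; python3 chk.py 4 &&
python3 -m handwheel '[{"x":0,"y":0,"z":2,"rx":0,"ry":0,"rz":0},{"x":0,"y":0,"z":2,"rx":0,"ry":0,"rz":0},{"x":0,"y":0,"z":0,"rx":0,"ry":0,"rz":0},{"x":0,"y":0,"z":0,"rx":0,"ry":0,"rz":0},{"x":0,"y":0,"z":0,"rx":0,"ry":0,"rz":0}]' >/dev/null;python3 chk.py 4 &&
python3 -m handwheel '[{"x":0,"y":0,"z":2,"rx":0,"ry":0,"rz":0},{"x":0,"y":0,"z":2,"rx":0,"ry":0,"rz":0},{"x":0,"y":0,"z":0,"rx":0,"ry":0,"rz":0},{"x":0,"y":0,"z":0,"rx":0,"ry":0,"rz":0},{"x":0,"y":0,"z":0,"rx":0,"ry":0,"rz":0}]' >/dev/null;python3 chk.py 4 &&
python3 -m handwheel '[{"x":0,"y":0,"z":2,"rx":0,"ry":0,"rz":0},{"x":0,"y":0,"z":2,"rx":0,"ry":0,"rz":0},{"x":0,"y":0,"z":0,"rx":0,"ry":0,"rz":0},{"x":0,"y":0,"z":0,"rx":0,"ry":0,"rz":0},{"x":0,"y":0,"z":0,"rx":0,"ry":0,"rz":0}]' >/dev/null;python3 chk.py 4 &&
python3 -m handwheel '[{"x":0,"y":0,"z":2,"rx":0,"ry":0,"rz":0},{"x":0,"y":0,"z":2,"rx":0,"ry":0,"rz":0},{"x":0,"y":0,"z":0,"rx":0,"ry":0,"rz":0},{"x":0,"y":0,"z":0,"rx":0,"ry":0,"rz":0},{"x":0,"y":0,"z":0,"rx":0,"ry":0,"rz":0}]' >/dev/null;python3 chk.py 4
```

```text
tool_pos: [0.5462, -0.2623, 0.0472]
gripper_width: 0.317
z 0.0472 F [-0.6 -0.6 -0.5]
z 0.0451 F [-0.7  0.4 -1.1]
z 0.0411 F [-2.1  0.6 10.9]
z 0.0411 F [-2.1  0.6 10.9]
z 0.0411 F [-2.1  0.6 10.9]
```

```bash

python3 -m handwheel '[{"x":0,"y":0,"z":0,"rx":0,"ry":0,"rz":0},{"x":0,"y":0,"z":0,"rx":0,"ry":0,"rz":0},{"x":0,"y":0,"z":0,"rx":0,"ry":0,"rz":0},{"x":0,"y":0,"z":-4,"rx":0,"ry":0,"rz":0},{"x":0,"y":0,"z":-40,"rx":0,"ry":0,"rz":0}]' 42 |grep -E "pos|wid"
python3 -m handwheel '[{"x":0,"y":0,"z":-40,"rx":0,"ry":0,"rz":0},{"x":0,"y":0,"z":-40,"rx":0,"ry":0,"rz":0},{"x":35,"y":6,"z":0,"rx":0,"ry":0,"rz":0},{"x":35,"y":6,"z":0,"rx":0,"ry":0,"rz":0},{"x":35,"y":6,"z":0,"rx":0,"ry":0,"rz":0}]' |grep -E "pos|wid"
python3 -m handwheel '[{"x":35,"y":6,"z":0,"rx":0,"ry":0,"rz":0},{"x":35,"y":6,"z":0,"rx":0,"ry":0,"rz":0},{"x":35,"y":6,"z":0,"rx":0,"ry":0,"rz":0},{"x":35,"y":6,"z":0,"rx":0,"ry":0,"rz":0},{"x":35,"y":6,"z":0,"rx":0,"ry":0,"rz":0}]' |grep -E "pos|wid"
python3 -m handwheel '[{"x":35,"y":6,"z":0,"rx":0,"ry":0,"rz":0},{"x":0,"y":0,"z":0,"rx":0,"ry":0,"rz":0},{"x":0,"y":0,"z":0,"rx":0,"ry":0,"rz":0},{"x":0,"y":0,"z":0,"rx":0,"ry":0,"rz":0},{"x":0,"y":0,"z":0,"rx":0,"ry":0,"rz":0}]' |grep -E "pos|wid"
cat > cart.py <<'E'
from h import *
s=st(); c=ctrl.camera("wrist")
for x in ctrl.spot_point(c,"cartridge0"):
    p=at_z(c,x["centre"],.042); print(round(x["p"],2),np.round(x["centre"]),p.round(4)); go([p[0],p[1],s["tool_pos"][2]],R.from_rotvec(s["orientation"]),s)
t=ctrl.camera("scene"); print("tray: ",[(round(x["p"],2),at_z(t,x["centre"],.037).round(3)) for x in ctrl.spot_point(t,"cartridge0")])
E
python3 cart.py
```

```text
tool_pos: [0.5444, -0.2614, 0.0814]
gripper_width: 0.49
tool_pos: [0.5575, -0.1558, 0.1653]
gripper_width: 0.488
tool_pos: [0.5746, 0.0214, 0.1649]
gripper_width: 0.492
tool_pos: [0.578, 0.0543, 0.1647]
gripper_width: 0.492
t 42.4 pos [0.578  0.0543 0.1647] rv [ 2.141  2.299 -0.   ] F [-0.1  0.4 -1.3] g 0.492
0.85 [321. 227.] [0.5784 0.0549 0.042 ]
shift mm [ 0.5  0.4 -0. ] turn deg [0. 0. 0.]
0.76 [248. 235.] [0.5208 0.0441 0.042 ]
shift mm [ -6.2 -57.8   0. ] turn deg [0. 0. 0.]
tray:  [(0.97, array([0.565, 0.059, 0.037])), (0.71, array([0.468, 0.265, 0.037])), (0.67, array([ 0.55 , -0.261,  0.037])), (0.63, array([0.515, 0.05 , 0.037]))]
```

```bash

python3 -m handwheel '[{"x":0,"y":0,"z":35,"rx":0,"ry":0,"rz":0},{"x":0,"y":0,"z":30,"rx":0,"ry":0,"rz":0},{"x":0,"y":0,"z":25,"rx":0,"ry":0,"rz":0},{"x":0,"y":0,"z":17,"rx":0,"ry":0,"rz":0},{"x":0,"y":0,"z":0,"rx":0,"ry":0,"rz":0}]' |grep -E "pos|wid"; python3 chk.py 6 &&
python3 -m handwheel '[{"x":0,"y":0,"z":5,"rx":0,"ry":0,"rz":0},{"x":0,"y":0,"z":4,"rx":0,"ry":0,"rz":0},{"x":0,"y":0,"z":0,"rx":0,"ry":0,"rz":0},{"x":0,"y":0,"z":0,"rx":0,"ry":0,"rz":0},{"x":0,"y":0,"z":0,"rx":0,"ry":0,"rz":0}]' |grep -E "pos|wid"; python3 chk.py 6 &&
python3 -m handwheel '[{"x":0,"y":0,"z":0,"rx":0,"ry":0,"rz":0},{"x":0,"y":0,"z":0,"rx":0,"ry":0,"rz":0},{"x":0,"y":0,"z":0,"rx":0,"ry":0,"rz":0},{"x":0,"y":0,"z":0,"rx":0,"ry":0,"rz":0},{"x":0,"y":0,"z":0,"rx":0,"ry":0,"rz":0}]' 15 60 &&
python3 -m handwheel '[{"x":0,"y":0,"z":-5,"rx":0,"ry":0,"rz":0},{"x":0,"y":0,"z":-20,"rx":0,"ry":0,"rz":0},{"x":0,"y":0,"z":-25,"rx":0,"ry":0,"rz":0},{"x":0,"y":0,"z":-30,"rx":0,"ry":0,"rz":0},{"x":0,"y":0,"z":-30,"rx":0,"ry":0,"rz":0}]'
```

```text
tool_pos: [0.5765, 0.0549, 0.0555]
gripper_width: 0.492
z 0.0555 F [-0.4 -0.1  0.2]
tool_pos: [0.5784, 0.0553, 0.0491]
gripper_width: 0.492
z 0.0491 F [0.7 0.  0.6]
t: 44.1
tool_pos: [0.5784, 0.0553, 0.0492]
orientation: [2.139, 2.3, 0.001]
ft_force: [-1.9, -0.2, 7.5]
gripper_width: 0.316
t: 44.6
tool_pos: [0.5778, 0.0553, 0.1599]
orientation: [-2.139, -2.3, 0.0]
ft_force: [1.1, 0.2, 0.3]
gripper_width: 0.311
```

```bash

python3 -m handwheel '[{"x":-35,"y":-14,"z":0,"rx":0,"ry":0,"rz":0},{"x":-35,"y":-14,"z":0,"rx":0,"ry":0,"rz":0},{"x":-35,"y":-14,"z":0,"rx":0,"ry":0,"rz":0},{"x":-35,"y":-14,"z":0,"rx":0,"ry":0,"rz":0},{"x":-35,"y":-14,"z":0,"rx":0,"ry":0,"rz":0}]' |grep -E "pos|wid"
python3 -m handwheel '[{"x":-35,"y":-14,"z":0,"rx":0,"ry":0,"rz":0},{"x":-35,"y":-14,"z":0,"rx":0,"ry":0,"rz":0},{"x":-35,"y":-14,"z":0,"rx":0,"ry":0,"rz":0},{"x":-34,"y":-13,"z":0,"rx":0,"ry":0,"rz":0},{"x":0,"y":0,"z":0,"rx":0,"ry":0,"rz":0}]' |grep -E "pos|wid"
python3 -m handwheel '[{"x":0,"y":0,"z":35,"rx":0,"ry":0,"rz":0},{"x":0,"y":0,"z":35,"rx":0,"ry":0,"rz":0},{"x":0,"y":0,"z":25,"rx":0,"ry":0,"rz":0},{"x":0,"y":0,"z":13,"rx":0,"ry":0,"rz":0},{"x":0,"y":0,"z":0,"rx":0,"ry":0,"rz":0}]' |grep -E "pos|wid"; python3 chk.py 4 &&
python3 -m handwheel '[{"x":0,"y":0,"z":2,"rx":0,"ry":0,"rz":0},{"x":0,"y":0,"z":2,"rx":0,"ry":0,"rz":0},{"x":0,"y":0,"z":0,"rx":0,"ry":0,"rz":0},{"x":0,"y":0,"z":0,"rx":0,"ry":0,"rz":0},{"x":0,"y":0,"z":0,"rx":0,"ry":0,"rz":0}]' >/dev/null;python3 chk.py 4 &&
python3 -m handwheel '[{"x":0,"y":0,"z":2,"rx":0,"ry":0,"rz":0},{"x":0,"y":0,"z":2,"rx":0,"ry":0,"rz":0},{"x":0,"y":0,"z":0,"rx":0,"ry":0,"rz":0},{"x":0,"y":0,"z":0,"rx":0,"ry":0,"rz":0},{"x":0,"y":0,"z":0,"rx":0,"ry":0,"rz":0}]' >/dev/null;python3 chk.py 4 &&
python3 -m handwheel '[{"x":0,"y":0,"z":2,"rx":0,"ry":0,"rz":0},{"x":0,"y":0,"z":2,"rx":0,"ry":0,"rz":0},{"x":0,"y":0,"z":0,"rx":0,"ry":0,"rz":0},{"x":0,"y":0,"z":0,"rx":0,"ry":0,"rz":0},{"x":0,"y":0,"z":0,"rx":0,"ry":0,"rz":0}]' >/dev/null;python3 chk.py 4
```

```text
tool_pos: [0.5203, -0.1256, 0.159]
gripper_width: 0.315
tool_pos: [0.4752, -0.2706, 0.159]
gripper_width: 0.316
tool_pos: [0.4755, -0.2661, 0.0495]
gripper_width: 0.314
z 0.0495 F [ 0.4 -0.2 -0.4]
z 0.0471 F [ 0.4  0.3 -1.4]
z 0.0431 F [-3.7  1.  14.9]
z 0.0431 F [-3.7  1.  14.9]
```

```bash

python3 -m handwheel '[{"x":0,"y":0,"z":0,"rx":0,"ry":0,"rz":0},{"x":0,"y":0,"z":0,"rx":0,"ry":0,"rz":0},{"x":0,"y":0,"z":0,"rx":0,"ry":0,"rz":0},{"x":0,"y":0,"z":-4,"rx":0,"ry":0,"rz":0},{"x":0,"y":0,"z":-40,"rx":0,"ry":0,"rz":0}]' 42 |grep -E "pos|wid"
python3 -m handwheel '[{"x":0,"y":0,"z":-40,"rx":0,"ry":0,"rz":0},{"x":0,"y":0,"z":-40,"rx":0,"ry":0,"rz":0},{"x":34,"y":7.6,"z":0,"rx":0,"ry":0,"rz":0},{"x":34,"y":7.6,"z":0,"rx":0,"ry":0,"rz":0},{"x":34,"y":7.6,"z":0,"rx":0,"ry":0,"rz":0}]' |grep -E "pos|wid"
python3 -m handwheel '[{"x":34,"y":7.6,"z":0,"rx":0,"ry":0,"rz":0},{"x":34,"y":7.6,"z":0,"rx":0,"ry":0,"rz":0},{"x":34,"y":7.6,"z":0,"rx":0,"ry":0,"rz":0},{"x":34,"y":7.6,"z":0,"rx":0,"ry":0,"rz":0},{"x":34,"y":7.6,"z":0,"rx":0,"ry":0,"rz":0}]' |grep -E "pos|wid"
python3 -m handwheel '[{"x":34,"y":7.6,"z":0,"rx":0,"ry":0,"rz":0},{"x":0,"y":0,"z":0,"rx":0,"ry":0,"rz":0},{"x":0,"y":0,"z":0,"rx":0,"ry":0,"rz":0},{"x":0,"y":0,"z":0,"rx":0,"ry":0,"rz":0},{"x":0,"y":0,"z":0,"rx":0,"ry":0,"rz":0}]' |grep -E "pos|wid"
python3 cart.py
```

```text
tool_pos: [0.4738, -0.2655, 0.0839]
gripper_width: 0.491
tool_pos: [0.4916, -0.1626, 0.1673]
gripper_width: 0.493
tool_pos: [0.5171, 0.0102, 0.1669]
gripper_width: 0.495
tool_pos: [0.5221, 0.0423, 0.1667]
gripper_width: 0.493
t 49.1 pos [0.5221 0.0423 0.1667] rv [ 2.141  2.299 -0.   ] F [ 0.3  0.7 -0.6] g 0.493
0.57 [318. 221.] [0.5197 0.0469 0.042 ]
shift mm [ 4.8 -2.1 -0. ] turn deg [0. 0. 0.]
0.51 [363. 153.] [0.5495 0.1011 0.042 ]
shift mm [56.8 31.5 -0. ] turn deg [0. 0. 0.]
tray:  [(0.68, array([ 0.475, -0.27 ,  0.037])), (0.61, array([0.516, 0.055, 0.037])), (0.57, array([ 0.547, -0.261,  0.037]))]
```

```bash

python3 -m handwheel '[{"x":4,"y":-1.5,"z":35,"rx":0,"ry":0,"rz":0},{"x":0,"y":0,"z":30,"rx":0,"ry":0,"rz":0},{"x":0,"y":0,"z":25,"rx":0,"ry":0,"rz":0},{"x":0,"y":0,"z":19,"rx":0,"ry":0,"rz":0},{"x":0,"y":0,"z":0,"rx":0,"ry":0,"rz":0}]' |grep -E "pos|wid"; python3 chk.py 6 &&
python3 -m handwheel '[{"x":0,"y":0,"z":5,"rx":0,"ry":0,"rz":0},{"x":0,"y":0,"z":4,"rx":0,"ry":0,"rz":0},{"x":0,"y":0,"z":0,"rx":0,"ry":0,"rz":0},{"x":0,"y":0,"z":0,"rx":0,"ry":0,"rz":0},{"x":0,"y":0,"z":0,"rx":0,"ry":0,"rz":0}]' |grep -E "pos|wid"; python3 chk.py 6 &&
python3 -m handwheel '[{"x":0,"y":0,"z":0,"rx":0,"ry":0,"rz":0},{"x":0,"y":0,"z":0,"rx":0,"ry":0,"rz":0},{"x":0,"y":0,"z":0,"rx":0,"ry":0,"rz":0},{"x":0,"y":0,"z":0,"rx":0,"ry":0,"rz":0},{"x":0,"y":0,"z":0,"rx":0,"ry":0,"rz":0}]' 15 60 &&
python3 -m handwheel '[{"x":0,"y":0,"z":-5,"rx":0,"ry":0,"rz":0},{"x":0,"y":0,"z":-20,"rx":0,"ry":0,"rz":0},{"x":0,"y":0,"z":-25,"rx":0,"ry":0,"rz":0},{"x":0,"y":0,"z":-30,"rx":0,"ry":0,"rz":0},{"x":0,"y":0,"z":-30,"rx":0,"ry":0,"rz":0}]'
```

```text
tool_pos: [0.5188, 0.0468, 0.0556]
gripper_width: 0.492
z 0.0556 F [-1.   0.1  0.1]
tool_pos: [0.5208, 0.0471, 0.0491]
gripper_width: 0.489
z 0.0491 F [0.1 0.1 0.1]
t: 50.8
tool_pos: [0.5207, 0.0471, 0.0492]
orientation: [2.139, 2.3, 0.001]
ft_force: [-2.2, -0.5, 10.5]
gripper_width: 0.313
t: 51.3
tool_pos: [0.5201, 0.0471, 0.1599]
orientation: [-2.139, -2.3, 0.001]
ft_force: [0.4, -0.1, -1.3]
gripper_width: 0.312
```

```bash

python3 -m handwheel '[{"x":-37,"y":-3.2,"z":0,"rx":0,"ry":0,"rz":0},{"x":-37,"y":-3.2,"z":0,"rx":0,"ry":0,"rz":0},{"x":-37,"y":-3.2,"z":0,"rx":0,"ry":0,"rz":0},{"x":-37,"y":-3.2,"z":0,"rx":0,"ry":0,"rz":0},{"x":-37,"y":-3.2,"z":0,"rx":0,"ry":0,"rz":0}]' |grep -E "pos|wid"
python3 -m handwheel '[{"x":-37,"y":-3.2,"z":0,"rx":0,"ry":0,"rz":0},{"x":-37,"y":-3.2,"z":0,"rx":0,"ry":0,"rz":0},{"x":-37,"y":-3.2,"z":0,"rx":0,"ry":0,"rz":0},{"x":-37,"y":-3.2,"z":0,"rx":0,"ry":0,"rz":0},{"x":-37,"y":-3.2,"z":0,"rx":0,"ry":0,"rz":0}]' |grep -E "pos|wid"
python3 -m handwheel '[{"x":0,"y":0,"z":35,"rx":0,"ry":0,"rz":0},{"x":0,"y":0,"z":35,"rx":0,"ry":0,"rz":0},{"x":0,"y":0,"z":25,"rx":0,"ry":0,"rz":0},{"x":0,"y":0,"z":13,"rx":0,"ry":0,"rz":0},{"x":0,"y":0,"z":0,"rx":0,"ry":0,"rz":0}]' |grep -E "pos|wid"; python3 chk.py 4 &&
python3 -m handwheel '[{"x":0,"y":0,"z":2,"rx":0,"ry":0,"rz":0},{"x":0,"y":0,"z":2,"rx":0,"ry":0,"rz":0},{"x":0,"y":0,"z":0,"rx":0,"ry":0,"rz":0},{"x":0,"y":0,"z":0,"rx":0,"ry":0,"rz":0},{"x":0,"y":0,"z":0,"rx":0,"ry":0,"rz":0}]' >/dev/null;python3 chk.py 4 &&
python3 -m handwheel '[{"x":0,"y":0,"z":2,"rx":0,"ry":0,"rz":0},{"x":0,"y":0,"z":1,"rx":0,"ry":0,"rz":0},{"x":0,"y":0,"z":0,"rx":0,"ry":0,"rz":0},{"x":0,"y":0,"z":0,"rx":0,"ry":0,"rz":0},{"x":0,"y":0,"z":0,"rx":0,"ry":0,"rz":0}]' >/dev/null;python3 chk.py 4 &&
python3 -m handwheel '[{"x":0,"y":0,"z":1,"rx":0,"ry":0,"rz":0},{"x":0,"y":0,"z":1,"rx":0,"ry":0,"rz":0},{"x":0,"y":0,"z":0,"rx":0,"ry":0,"rz":0},{"x":0,"y":0,"z":0,"rx":0,"ry":0,"rz":0},{"x":0,"y":0,"z":0,"rx":0,"ry":0,"rz":0}]' >/dev/null;python3 chk.py 4
```

```text
tool_pos: [0.5176, -0.14, 0.159]
gripper_width: 0.315
tool_pos: [0.515, -0.3257, 0.1589]
gripper_width: 0.312
tool_pos: [0.5145, -0.3236, 0.0493]
gripper_width: 0.312
z 0.0493 F [ 0.4  0.4 -1.3]
z 0.0471 F [-0.4  0.6 -0.9]
z 0.0436 F [ 0.3  0.2 -1. ]
z 0.0431 F [-7.   4.6 28.2]
```

```bash

python3 -m handwheel '[{"x":0,"y":0,"z":-1,"rx":0,"ry":0,"rz":0},{"x":0,"y":0,"z":0,"rx":0,"ry":0,"rz":0},{"x":0,"y":0,"z":0,"rx":0,"ry":0,"rz":0},{"x":0,"y":0,"z":-4,"rx":0,"ry":0,"rz":0},{"x":0,"y":0,"z":-40,"rx":0,"ry":0,"rz":0}]' 40 |grep -E "pos|wid"
python3 -m handwheel '[{"x":0,"y":0,"z":-40,"rx":0,"ry":0,"rz":0},{"x":0,"y":0,"z":-40,"rx":0,"ry":0,"rz":0},{"x":5,"y":-37,"z":0,"rx":0,"ry":0,"rz":0},{"x":5,"y":-37,"z":0,"rx":0,"ry":0,"rz":0},{"x":5,"y":-37,"z":0,"rx":0,"ry":0,"rz":0}]' 30 |grep -E "pos|wid"
python3 -m handwheel '[{"x":0,"y":0,"z":0,"rx":0,"ry":0,"rz":0},{"x":0,"y":0,"z":0,"rx":0,"ry":0,"rz":0},{"x":0,"y":0,"z":0,"rx":0,"ry":0,"rz":0},{"x":0,"y":0,"z":0,"rx":0,"ry":0,"rz":0},{"x":0,"y":0,"z":0,"rx":0,"ry":0,"rz":0}]' 28 |grep -E "pos|wid"
python3 - <<'E'
from h import *
s=st(); c=ctrl.camera("wrist"); t=ctrl.camera("scene"); p2=ctrl.camera("top")
for x in ctrl.spot_point(c,"lift_grip")[:2]: p=at_z(c,x["centre"],.087); print(round(x["p"],2),np.round(x["centre"]),p.round(4)); go([p[0],p[1],.057],R.from_rotvec(s["orientation"]),s)
print([(round(x["p"],2),at_z(t,x["centre"],.037).round(3)) for x in ctrl.spot_point(t,"cartridge0")])
print([(round(x["p"],2),at_z(t,x["centre"],.087).round(3)) for x in ctrl.spot_point(t,"lift_grip")])
print([(round(x["p"],2),at_z(c,x["centre"],.037).round(3)) for x in ctrl.spot_point(c,"cartridge0")])
save(c["img"],"tab.png")
E
```

```text
tool_pos: [0.5129, -0.3226, 0.0834]
gripper_width: 0.469
tool_pos: [0.4024, -0.317, 0.167]
gripper_width: 0.35
tool_pos: [0.4041, -0.3173, 0.1664]
gripper_width: 0.323
t 55.8 pos [ 0.4041 -0.3173  0.1664] rv [-2.139 -2.301 -0.   ] F [-1.3 -0.5  0.1] g 0.323
0.86 [318. 238.] [ 0.4018 -0.3129  0.087 ]
shift mm [  4.5  -2.  109.4] turn deg [0. 0. 0.]
[(0.88, array([ 0.471, -0.273,  0.037])), (0.87, array([ 0.519, -0.323,  0.037])), (0.63, array([ 0.554, -0.262,  0.037]))]
[(0.65, array([ 0.41 , -0.317,  0.087]))]
[(0.79, array([ 0.515, -0.325,  0.037])), (0.78, array([ 0.549, -0.264,  0.037])), (0.63, array([ 0.479, -0.269,  0.037]))]
```

View pics/tab.png

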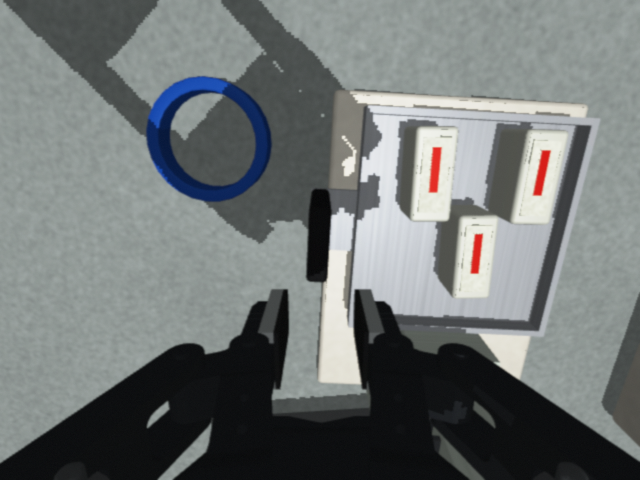

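All three cartridges stand in the tray (435,172), (540,175), (475,257); tab at (319,235) lined up with the jaws. Grip the tab.

```bash

python3 -m handwheel '[{"x":4,"y":-1.5,"z":35,"rx":0,"ry":0,"rz":0},{"x":0,"y":0,"z":30,"rx":0,"ry":0,"rz":0},{"x":0,"y":0,"z":20,"rx":0,"ry":0,"rz":0},{"x":0,"y":0,"z":10,"rx":0,"ry":0,"rz":0},{"x":0,"y":0,"z":0,"rx":0,"ry":0,"rz":0}]' |grep -E "pos|wid"; python3 chk.py 5 &&
python3 -m handwheel '[{"x":0,"y":0,"z":8,"rx":0,"ry":0,"rz":0},{"x":0,"y":0,"z":5,"rx":0,"ry":0,"rz":0},{"x":0,"y":0,"z":0,"rx":0,"ry":0,"rz":0},{"x":0,"y":0,"z":0,"rx":0,"ry":0,"rz":0},{"x":0,"y":0,"z":0,"rx":0,"ry":0,"rz":0}]' |grep -E "pos|wid"; python3 chk.py 5 &&
python3 -m handwheel '[{"x":0,"y":0,"z":0,"rx":0,"ry":0,"rz":0},{"x":0,"y":0,"z":0,"rx":0,"ry":0,"rz":0},{"x":0,"y":0,"z":0,"rx":0,"ry":0,"rz":0},{"x":0,"y":0,"z":0,"rx":0,"ry":0,"rz":0},{"x":0,"y":0,"z":0,"rx":0,"ry":0,"rz":0}]' 3 60 &&
python3 -m handwheel '[{"x":0,"y":0,"z":0,"rx":0,"ry":0,"rz":0},{"x":0,"y":0,"z":0,"rx":0,"ry":0,"rz":0},{"x":0,"y":0,"z":0,"rx":0,"ry":0,"rz":0},{"x":0,"y":0,"z":0,"rx":0,"ry":0,"rz":0},{"x":0,"y":0,"z":0,"rx":0,"ry":0,"rz":0}]' 3 100
```

```text
tool_pos: [0.4012, -0.313, 0.0707]
gripper_width: 0.33
z 0.0707 F [ 0.9 -0.6  0.4]
tool_pos: [0.4019, -0.3136, 0.059]
gripper_width: 0.332
z 0.059 F [ 0.3 -0.4  0.2]
t: 57.65
tool_pos: [0.4022, -0.3136, 0.0591]
orientation: [2.14, 2.299, 0.001]
ft_force: [1.5, 1.4, 5.3]
gripper_width: 0.157
t: 58.15
tool_pos: [0.4022, -0.3136, 0.0592]
orientation: [2.141, 2.298, 0.001]
ft_force: [0.6, 3.0, 6.5]
gripper_width: 0.151
```

```bash

python3 -m handwheel '[{"x":0,"y":0,"z":-5,"rx":0,"ry":0,"rz":0},{"x":0,"y":0,"z":-6,"rx":0,"ry":0,"rz":0},{"x":0,"y":0,"z":-6,"rx":0,"ry":0,"rz":0},{"x":0,"y":0,"z":-6,"rx":0,"ry":0,"rz":0},{"x":0,"y":0,"z":-6,"rx":0,"ry":0,"rz":0}]' |grep -E "pos|for|wid"; python3 chk.py 60 &&
python3 -m handwheel '[{"x":0,"y":0,"z":-6,"rx":0,"ry":0,"rz":0},{"x":0,"y":0,"z":-6,"rx":0,"ry":0,"rz":0},{"x":0,"y":0,"z":-6,"rx":0,"ry":0,"rz":0},{"x":0,"y":0,"z":-6,"rx":0,"ry":0,"rz":0},{"x":0,"y":0,"z":-5,"rx":0,"ry":0,"rz":0}]' |grep -E "pos|for|wid"; python3 chk.py 60 &&
python3 -m handwheel '[{"x":0,"y":0,"z":-3,"rx":0,"ry":0,"rz":0},{"x":0,"y":0,"z":-3,"rx":0,"ry":0,"rz":0},{"x":0,"y":0,"z":-3,"rx":0,"ry":0,"rz":0},{"x":0,"y":0,"z":-2,"rx":0,"ry":0,"rz":0},{"x":0,"y":0,"z":-2,"rx":0,"ry":0,"rz":0}]' |grep -E "pos|for|wid"
python3 - <<'E'
from h import *
st(); c=ctrl.camera("wrist"); t=ctrl.camera("scene")
for k,cc in (("w",c),("s",t)):
    print(k,[(round(x["p"],2),at_z(cc,x["centre"],.107).round(3)) for x in ctrl.spot_point(cc,"cartridge0")],[(round(x["p"],2),at_z(cc,x["centre"],.107).round(3)) for x in ctrl.spot_point(cc,"tray_floor")])
E
```

```text
tool_pos: [0.4022, -0.3136, 0.0879]
ft_force: [4.6, -0.7, -10.0]
gripper_width: 0.15
z 0.0879 F [  4.6  -0.7 -10. ]
tool_pos: [0.4022, -0.3136, 0.1168]
ft_force: [5.7, -1.5, -11.0]
gripper_width: 0.151
z 0.1168 F [  5.7  -1.5 -11. ]
tool_pos: [0.4022, -0.3136, 0.1298]
ft_force: [5.7, -0.8, -9.0]
gripper_width: 0.151
t 59.65 pos [ 0.4022 -0.3136  0.1298] rv [2.140e+00 2.299e+00 1.000e-03] F [ 5.7 -0.8 -9. ] g 0.151
w [(0.73, array([ 0.547, -0.263,  0.107])), (0.7, array([ 0.478, -0.266,  0.107])), (0.69, array([ 0.515, -0.323,  0.107]))] []
s [(0.89, array([ 0.517, -0.32 ,  0.107])), (0.87, array([ 0.477, -0.275,  0.107])), (0.85, array([ 0.549, -0.259,  0.107]))] [(0.75, array([ 0.508, -0.305,  0.107]))]
```

```bash

python3 -m handwheel '[{"x":0,"y":0,"z":-1.5,"rx":0,"ry":0,"rz":0},{"x":0,"y":0,"z":0,"rx":0,"ry":0,"rz":0},{"x":0,"y":0,"z":3,"rx":0,"ry":0,"rz":0},{"x":0,"y":0,"z":3,"rx":0,"ry":0,"rz":0},{"x":0,"y":0,"z":0,"rx":0,"ry":0,"rz":0}]' |grep -E "pos|for|wid"
python3 -m handwheel '[{"x":0,"y":0,"z":2,"rx":0,"ry":0,"rz":0},{"x":0,"y":0,"z":2,"rx":0,"ry":0,"rz":0},{"x":0,"y":0,"z":1,"rx":0,"ry":0,"rz":0},{"x":0,"y":0,"z":0,"rx":0,"ry":0,"rz":0},{"x":0,"y":0,"z":0,"rx":0,"ry":0,"rz":0}]' |grep -E "pos|for|wid"
```

```text
tool_pos: [0.4022, -0.3136, 0.1248]
ft_force: [6.4, -0.6, -7.8]
gripper_width: 0.153
tool_pos: [0.4022, -0.3136, 0.12]
ft_force: [6.0, -1.2, -7.0]
gripper_width: 0.155
```

```bash

python3 -m handwheel '[{"x":0,"y":0,"z":0.5,"rx":0,"ry":0,"rz":0},{"x":0,"y":0,"z":0.5,"rx":0,"ry":0,"rz":0},{"x":0,"y":0,"z":0,"rx":0,"ry":0,"rz":0},{"x":0,"y":0,"z":0,"rx":0,"ry":0,"rz":0},{"x":0,"y":0,"z":0,"rx":0,"ry":0,"rz":0}]' |grep -E "pos|for"
python3 -m handwheel '[{"x":0,"y":0,"z":0.5,"rx":0,"ry":0,"rz":0},{"x":0,"y":0,"z":0.5,"rx":0,"ry":0,"rz":0},{"x":0,"y":0,"z":0,"rx":0,"ry":0,"rz":0},{"x":0,"y":0,"z":0,"rx":0,"ry":0,"rz":0},{"x":0,"y":0,"z":0,"rx":0,"ry":0,"rz":0}]' |grep -E "pos|for"
```

```text
tool_pos: [0.4022, -0.3136, 0.1192]
ft_force: [6.0, -0.3, -4.7]
tool_pos: [0.4022, -0.3136, 0.1188]
ft_force: [2.7, 2.8, 10.8]
```

The pawl has taken the load. Let go and rise.

```bash

python3 -m handwheel '[{"x":0,"y":0,"z":-0.6,"rx":0,"ry":0,"rz":0},{"x":0,"y":0,"z":0,"rx":0,"ry":0,"rz":0},{"x":0,"y":0,"z":0,"rx":0,"ry":0,"rz":0},{"x":0,"y":0,"z":0,"rx":0,"ry":0,"rz":0},{"x":0,"y":0,"z":0,"rx":0,"ry":0,"rz":0}]' 28 |grep -E "pos|for|wid"
python3 -m handwheel '[{"x":0,"y":0,"z":-10,"rx":0,"ry":0,"rz":0},{"x":0,"y":0,"z":-20,"rx":0,"ry":0,"rz":0},{"x":0,"y":0,"z":-25,"rx":0,"ry":0,"rz":0},{"x":0,"y":0,"z":-25,"rx":0,"ry":0,"rz":0},{"x":0,"y":0,"z":-20,"rx":0,"ry":0,"rz":0}]' |grep -E "pos|for|wid"
python3 -m handwheel '[{"x":25,"y":0,"z":0,"rx":0,"ry":0,"rz":0},{"x":35,"y":0,"z":0,"rx":0,"ry":0,"rz":0},{"x":35,"y":0,"z":0,"rx":0,"ry":0,"rz":0},{"x":35,"y":0,"z":0,"rx":0,"ry":0,"rz":0},{"x":25,"y":0,"z":0,"rx":0,"ry":0,"rz":0}]' |grep -E "pos|for|wid"
python3 - <<'E'
from h import *
s=st(); t=ctrl.camera("scene"); p=ctrl.camera("top")
def sp(c,n,z): return [(round(x["p"],2),np.round(x["centre"],1).tolist(),at_z(c,x["centre"],z).round(3).tolist()) for x in ctrl.spot_point(c,n)[:4]]
for n,z in (("cartridge0",.097),("tray_floor",.097),("lift_grip",.147),("opener",.003),("blade_tip",.015),("cover",0),("mat",0)): print(n,"S",sp(t,n,z),"T",sp(p,n,z))
a=[x["centre"] for x in ctrl.spot_point(t,"lift_grip")[:1]]; b=[x["centre"] for x in ctrl.spot_point(p,"lift_grip")[:1]]
if a and b: print("lift_grip tri",tri([(t,a[0]),(p,b[0])]).round(4))
for r in ctrl.silhouettes(p,"opener")[:2]:
    m=r["pixels"].astype(np.uint8); cn=max(cv2.findContours(m,0,2)[0],key=cv2.contourArea)[:,0,:]; print("opener sil",round(r["p"],2),cv2.minAreaRect(np.array([at_z(p,q,.02)[:2]*1000 for q in cn],np.float32)))
E
python3 tm.py | grep case
```

```text
tool_pos: [0.4016, -0.3134, 0.1186]
ft_force: [0.5, -0.3, -0.2]
gripper_width: 0.326
tool_pos: [0.4019, -0.3136, 0.2209]
ft_force: [-0.1, 0.1, -0.1]
gripper_width: 0.326
tool_pos: [0.3899, -0.1571, 0.2194]
ft_force: [-0.2, 0.3, -0.2]
gripper_width: 0.328
t 63.45 pos [ 0.3899 -0.1571  0.2194] rv [2.139 2.301 0.   ] F [-0.2  0.3 -0.2] g 0.328
cartridge0 S [(0.95, [158.2, 296.9], [0.517, -0.33, 0.097]), (0.63, [176.4, 273.6], [0.479, -0.274, 0.097]), (0.58, [351.1, 214.7], [0.531, 0.103, 0.097]), (0.57, [201.5, 291.1], [0.551, -0.263, 0.097])] T []
tray_floor S [(0.96, [168.3, 289.7], [0.51, -0.307, 0.097]), (0.3, [438.9, 248.2], [0.725, 0.156, 0.097])] T [(0.46, [216.5, 203.7], [0.626, 0.27, 0.097]), (0.41, [212.5, 284.4], [0.425, 0.27, 0.097])]
lift_grip S [(0.95, [133.3, 240.2], [0.402, -0.314, 0.147])] T []
opener S [(0.9, [382.9, 202.6], [0.432, 0.295, 0.003]), (0.81, [358.3, 171.0], [0.276, 0.354, 0.003])] T [(0.93, [209.8, 282.7], [0.439, 0.298, 0.003]), (0.79, [188.0, 342.3], [0.288, 0.346, 0.003]), (0.74, [318.4, 242.6], [0.547, 0.015, 0.003]), (0.34, [216.5, 207.2], [0.643, 0.29, 0.003])]
blade_tip S [(0.93, [351.7, 214.2], [0.437, 0.189, 0.015]), (0.65, [328.0, 173.8], [0.254, 0.268, 0.015])] T [(0.95, [252.8, 282.6], [0.438, 0.185, 0.015])]
cover S [(0.63, [443.1, 245.3], [0.641, 0.279, 0.0])] T [(0.65, [220.4, 209.4], [0.638, 0.28, 0.0])]
mat S [(0.67, [386.4, 203.4], [0.437, 0.302, 0.0])] T [(0.76, [208.5, 281.7], [0.442, 0.303, 0.0])]
opener sil 0.87 ((433.2021484375, 273.0800476074219), (31.812681198120117, 173.7873992919922), 3.8179032802581787)
opener sil 0.76 ((274.2812805175781, 329.750244140625), (122.19912719726562, 26.644983291625977), 64.27205657958984)
case front [353 272] shift px 0.0 0.0 1.0
```

Lift tray is at about z 0.097 (60 mm up) and stays let go; opener is on the mat, cover is flat on the bench. Hand in.

```bash
python3 -c "
from cell import ctrl
print(ctrl.job_done(), ctrl.sense()['t'])"
```

```text
the job is handed in; nothing more can be done
the job is handed in; nothing more can be done
```

The job is done and handed in at about 63 s of the 210 s allowed; no verdict was reported.

I levered the cover up at the notch with the larger opener and laid the opener back on its mat. The cover went onto the bench at about (0.638, 0.274) m. The three cartridges present (1, 2 and 3; 0 was absent) went into the lowered tray. I then raised the lift by its tab until the pawl took the load.

**Last checks:**
- **Cartridges:** all three show inside the tray in the last scene image.
- **Lift:** it carried its own load at about 60 mm. After I let go, the tray and the tab both read at the raised height in the scene camera. The top camera gave no usable reading of either.
- **Opener:** on the mat at about (0.434, 0.298) m, well within the mat.
- **Cover:** the top camera measured 154 × 168 mm at bench height just after placing, which fits a flat cover. The final spot readings agreed on its position.
- **Robot:** clear of everything, with no force on the tool.
- **Bottle and tube rack beyond the case:** no contact was felt and both were well clear of the path, but I did not re-measure them at the end.

**What disagreed:**
- **TCP reading:** the reported TCP lies about 30 mm further ahead along the fingers than the stated geometry. The first two grasps closed on nothing because of it. I measured the offset by touching the handle with shut fingers and corrected every later height.
- **Levering force:** the force sensor stayed near zero while levering. I confirmed the cover had popped from its image instead, which rose about 4 px (roughly 9 mm).

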